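# Seat the divider bar and hang the pan

## Task

In the steel countertop pan holder the divider bar is hooked in its back slot but lies askew: push its front end across with a light touch, never forcing it, feeling for the slot in the front deck until the end drops in and the bar lies flat. Then lift the lidded pan off the bench by its handle and lower it into the free bay to the right of the bar, so that it hangs level by its rim. Leave everything else where it is.

Things in the scene. Friction and masses are not known exactly. Their poses are not given: they have to be found in the camera images.
- holder: Fixed stainless pan holder on the bench, 345 mm front to back, 462 mm wide. Origin on the bench below the line where the bar belongs; x to the back (away from the robot), y left, z up. Deck top at z = 150 mm. Open well x -122.5 to 122.5, y -178 to 204 mm, its floor 118 mm below the deck; the deck is 50 mm wide in front and behind, 40 mm at the sides.
- back_slot (a point): Holder's back slot, at deck level, x = 142.5, y = 0 in the holder's frame: 11.5 mm square; the bar's back pin starts in it and must stay in it.
- front_deck (a point): Deck level, x = -142.5, y = 0 of the holder: the nominal place of the front slot. The slot is cut in a deck strip screwed on through long holes, so it really lies anywhere from 12 mm right to 12 mm left (holder's y) of this point and is not measured: find it by feel. It is 10.5 mm wide across the bar, 16 mm along it.
- bar: Loose T-shaped aluminium divider bar, 0.24 to 0.39 kg: rib 10 mm wide, 10 mm high, 309 mm long. A pin 8 mm thick points down near each end, 285 mm apart. Origin on the back pin's axis at the rib's underside; the bar runs along its own -x. Starts turned about the back pin with its front end 50 to 85 mm to the right. Slides at about 1 N; over 20 N of finger force on it is too much.
- bar_middle (a point): Middle of the bar at the rib's underside. Below it hangs the flange, 30 mm wide, 3 mm thick, 225 mm long, which moves inside the well; a fingertip put down into the well beside it pushes on its edge. Seated, the flange's top is level with the deck and the rib stands 10 mm above it.
- bar_front (a point): Front pin's axis at the rib's underside: 150 mm above the bench when seated, 159 mm while the pin (9 mm long) stands on the deck. Pushed slowly it falls into the slot by itself and then meets the slot's end, a hard stop felt at once; a finger moving at 30 mm/s strikes it with about 20 N. The seated bar may lie a little out of square.
- pan: Loose steel pan with its lid fixed on, 0.48 to 0.84 kg, standing on the bench to the right of the holder. Origin at the centre of its bottom, x along its length. Body 236 x 136 mm, lower half 222 x 122 mm.
- pan_rim (a point): Centre of the underside of the pan's rim, 62 mm above its bottom. Rim 265 (x) x 162 (y) mm, 4 mm thick. The pan hangs by the two short ends of the rim on the front and back deck: rim underside 150 mm and bottom 88 mm above the bench.
- bay (a point): Centre of the free bay at deck level, 92 mm right of the holder's origin. The pan belongs here, its length along the holder's x, its rim flat and clear of the bar's rib; its centre may lie 80 to 114 mm right of the holder's origin and 8 mm to front or back, clear of the bar.
- pan_handle (a point): Centre of the lid's handle bar, 101 mm above the pan's bottom, over its centre: a bar 12 x 12 mm, 110 mm long along the pan's x, 24 mm clear above the lid.
- other_pan: An equal lidded pan that hangs in the left bay; leave it.
- baguette: Bystander, leave it: long crusty loaf, 280 x 60 x 50 mm.
- boule: Bystander, leave it: round dark loaf, 170 mm across, 98 mm high.
- scraper: Bystander, leave it: dough scraper with a wooden grip, lying flat, 150 mm wide.
- palette_knife: Bystander, leave it: small spatula lying on the bench.
- salt_jar: Bystander, leave it: clear jar with a white cap, 64 mm across, 110 mm high.
- tub: Bystander, leave it: open white tub, 96 mm across, 85 mm high.
- butter: Bystander, leave it: block of butter on a white dish, 170 x 110 mm.

How it is judged:
On the way:
1. the bar's front end is down in its slot and the bar lies flat, the pan still standing on the bench (z of bar_front in the frame of holder between 0.146 and 0.1525 m and angle between bar's own z axis and vertical below 0.012 rad and x of bar in the frame of holder between 0.1365 and 0.1485 m and y of bar in the frame of holder between -0.006 and 0.006 m and height (world z) of pan below 0.015 m), for 0.3 s.
At the end, for the whole second after the job is handed in: The bar lies flat with both pins in their slots (front end within 2.5 mm of deck level); the pan hangs level in the bay right of it, bottom 88 mm above the bench within 2.5 mm, lengthwise to the holder within 3.4 degrees, at rest; everything is released (z of bar_front in the frame of holder between 0.146 and 0.1525 m and angle between bar's own z axis and vertical below 0.012 rad and x of bar in the frame of holder between 0.1365 and 0.1485 m and y of bar in the frame of holder between -0.006 and 0.006 m and x of pan in the frame of holder between -0.008 and 0.008 m and y of pan in the frame of holder between -0.114 and -0.08 m and z of pan in the frame of holder between 0.0855 and 0.0915 m and angle between pan's own z axis and vertical below 0.015 rad and angle between the x axis of pan and the x axis of holder, either way round below 0.06 rad and linear speed of each of pan, bar below 0.02 m/s); the robot touches nothing.
It fails at once if the bar is pushed or gripped with more than 20 N (contact force between any of the fingers, the arm and bar above 20 N).
It fails at once if the pan is dropped into the bay (falls faster than 0.5 m/s there) (linear speed of pan above 0.5 m/s and height (world z) of pan below 0.14 m and horizontal distance between pan and holder below 0.14 m).
It fails at once if the other pan is moved by more than 12 mm (distance of other_pan from where it was at the start of the episode above 0.012 m).
It fails at once if a bystander is moved by more than 25 mm (distance of any of baguette, boule, scraper, palette_knife, salt_jar, tub, butter from where it was at the start of the episode above 0.025 m).
It also fails if it takes over 51 s, if anything falls off the work surface, if the arm or the gripper's body presses on something with over 40 N, if the wrist force passes 120 N, or if a joint passes its speed limit or range.

## Robot

A 6-joint arm with a two-finger parallel gripper is mounted at the origin on the work surface. World frame = base frame: x ahead of the robot, y to its left, z up, the work surface at z = 0. Lengths are in m, angles in rad, forces in N, time in s.
With the tool pointing down it reaches from about 0.35 to 0.875 m from the base axis. Payload 4.2 kg.
Tool frame: the origin (TCP) lies midway between the tips of the shut fingers; the grasp point (between the pads) lies 19 mm behind it; z points along the fingers, x is the direction in which the jaws open and shut, and the axes are right-handed (so a half turn about z gives the same grasp; the last joint's range is limited). The gripper opens to 87 mm and grips with 3 to 60 N. Pads are 19 mm wide; open, the fingers measure 117 mm over their backs; the gripper's body (75 mm by 190 mm) begins 51 mm behind the grasp point.
Start: joints at [-0.88, 0.385, 0.008, 0, -1.194, -0.259], TCP at [0.262, -0.568, 0.223] pointing down, gripper open.
Joint ranges: [-3.14, 3.14], [-1.21, 2.06], [-1.07, 1.41], [-3.16, 2.05], [-2.99, -0.16], [-3.1, 3.1]. Speed limits (rad/s): [2.79, 2.79, 3.14, 3.14, 3.14, 3.14].

## Interface

Orientations are given as a 3x3 rotation matrix whose columns are the frame's x, y, z axes.
In Python, from workcell import monitor, grab_frame, workorder gives the robot as it stands. The module is installed in compiled form; this text tells all that it offers.
- The arm moves only by the tool carry_out, never from a script. Its arguments are lists of equal length, an entry for each row: "gripper": the finger opening in mm, from 0 to 87; "xyz": the shift along the tool's x, y, z each as a share of 50 mm, from -1 to 1, a list of three; "roll": the turn about the tool's z as a share of 0.12 rad, from -1 to 1. A call has 1 to 5 rows; each row shifts and turns the pose as measured when the row begins, along the tool's axes as they then stand; what a row does not reach is not made up. A row lasts 1/10 s, in which the tool goes at most 50 mm and 8.59 degrees, less where a joint would pass 70% of its speed; a pose out of reach is approached as far as the arm can. A call with a number of a shift or a turn outside -1 to 1 is refused whole. A call with a gripper value outside its range is refused whole. The fingers move at their own pace and stop on an object; "squeeze" is the grip in N (left out, the last holds). Time passes only in rows, so rows that do not move let the fingers close. It gives the time, the measured TCP pose, the force and the opening at its end, in the units of the state.
- monitor.get_state(): the state, without advancing time (a new reading comes with each control period).
- grab_frame(name): name is "side" or "top"; returns a dict with "image" (480x640x3 uint8, blue, green, red), "z_map" (480x640 float32, m along the optical axis (not along the pixel's ray), 0 where there is no reading), "fx", "fy", "cx", "cy" (pixels), "dist" ([k1, k2, p1, p2, k3] as OpenCV has them; the pictures are not rectified), "eye" and "attitude" of the camera in the world. Camera axes: x right, y down, z forward; pixel columns grow to the right and rows downward; lengths in m; the calibration is good to about 2 mm. A picture is of the moment at which its call begins.
- workorder.hand_in(): hands the job in, once; it reports no verdict.
The state is a dict: "t": time; "joint_positions": joint angles; "joint_vel": joint speeds; "joint_efforts": joint torques, N m; "eef_pos": TCP position; "ee_rot": TCP orientation; "ft_force": force on the tool from outside, world axes, zero at the start; "ft_torque": the same for the moment, N m; "gripper_width": finger opening in m.
Only numpy, scipy, OpenCV 4.12 (cv2) and the standard library are available. Lean on these libraries where they do the work, as an engineer would, in place of code of your own. Each camera call takes 0.05 s, during which the arm holds its last target.

## Working session

There is one attempt and no reset: what is moved stays moved. The work goes in short steps, Python scripts to look and compute and a tool call to move; the robot and the scene stay as the last step left them, time stands still between calls to the robot, and variables do not carry over. Pictures are saved under pics/ and viewed, and the job is handed in when it is done.

Besides the shell and the picture viewer there is one more tool, called after "Request:" as name(argument=value, ...) on one line, values as JSON. carry_out: Moves the arm, as the interface text tells. Its arguments: {"type":"object","properties":{"gripper":{"type":"array"},"xyz":{"type":"array"},"roll":{"type":"array"},"squeeze":{"type":"number"}},"required":["gripper","xyz","roll"]}

```bash
mkdir -p pics; cat > h.py <<'E'
import numpy as np, cv2
from workcell import monitor, grab_frame, workorder
def shot(n,tag):
    f=grab_frame(n); np.savez(f'{tag}.npz',**{k:np.array(v) for k,v in f.items()}); cv2.imwrite(f'pics/{tag}.png',f['image']); return f
def load(tag): return {k:v for k,v in np.load(f'{tag}.npz').items()}
def K(f): return np.array([[f['fx'],0,f['cx']],[0,f['fy'],f['cy']],[0,0,1]],float)
def ray(f,uv):
    p=cv2.undistortPoints(np.array(uv,float).reshape(-1,1,2),K(f),np.array(f['dist'],float)).reshape(-1,2)
    return np.c_[p,np.ones(len(p))]
def plane(f,uv,z):
    d=ray(f,uv)@np.array(f['attitude']).T; e=np.array(f['eye']); return e+d*((z-e[2])/d[:,2])[:,None]
def cloud(f):
    z=f['z_map']; v,u=np.mgrid[:480,:640]
    d=ray(f,np.c_[u.ravel(),v.ravel()])*z.reshape(-1,1)
    P=d@np.array(f['attitude']).T+np.array(f['eye']); P[z.ravel()==0]=np.nan
    return P.reshape(480,640,3)
def proj(f,P):
    R=np.array(f['attitude']); c=(np.array(P)-f['eye'])@R
    return cv2.projectPoints(c.reshape(-1,1,3),np.zeros(3),np.zeros(3),K(f),np.array(f['dist'],float))[0].reshape(-1,2)
E
python3 - <<'E'
from h import *
np.set_printoptions(precision=4,suppress=True)
for n in('top','side'):
    f=shot(n,n+'0'); print(n,f['eye'],f['attitude'],f['fx'],f['dist'])
print(monitor.get_state())
E
```

```text
top [0.1894 0.0056 2.0298] [[-0.0072 -0.9878  0.1555]
 [-1.      0.0071 -0.0006]
 [-0.0005 -0.1555 -0.9878]] 618.8599800423191 [-0.0445  0.      0.      0.      0.    ]
side [ 0.394  -1.084   1.3108] [[ 0.9954 -0.0688  0.066 ]
 [-0.0953 -0.7318  0.6749]
 [ 0.0018 -0.6781 -0.735 ]] 598.4089331659449 [-0.1647  0.      0.      0.      0.    ]
{'t': 0.1, 'joint_positions': array([-0.8804,  0.3855,  0.0068, -0.0004, -1.194 , -0.2586]), 'joint_vel': array([-0.0005, -0.0015,  0.0025,  0.0023, -0.0003, -0.0008]), 'joint_efforts': array([ -0.0004, -39.1692,  18.7935,   4.2319,   0.0134,  -0.0001]), 'eef_pos': array([ 0.2614, -0.5671,  0.2216]), 'ee_rot': array([[-0.4184,  0.9083, -0.0009],
       [ 0.9083,  0.4184,  0.0017],
       [ 0.002 , -0.0001, -1.    ]]), 'ft_force': array([-1.0914, -0.3279, -0.1437]), 'ft_torque': array([ 0.0243, -0.0376,  0.0073]), 'gripper_width': 0.08709382416901346}
```

View pics/top0.png

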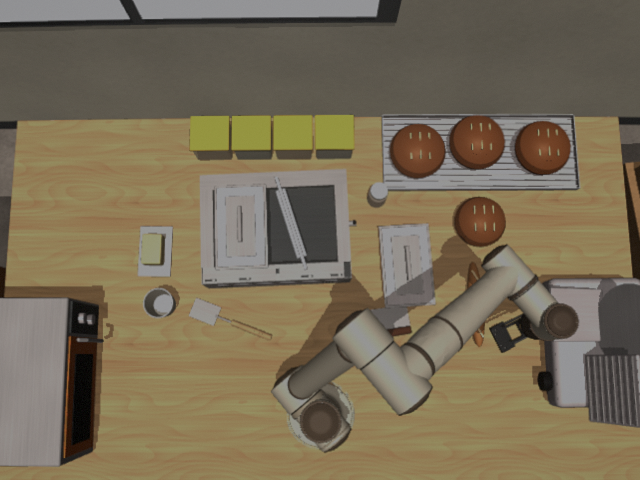

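View pics/side0.png

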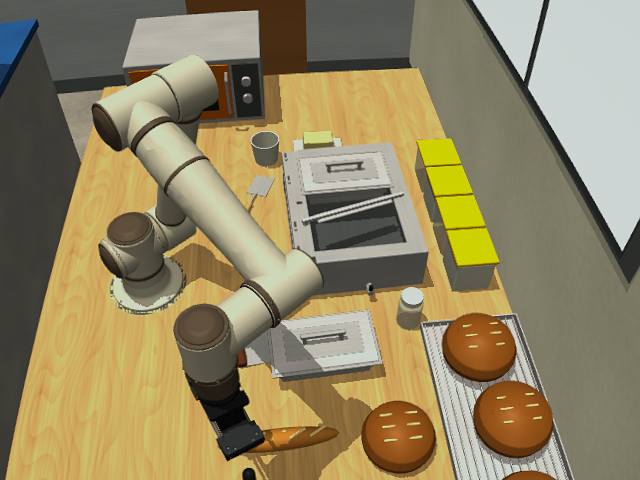

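The top view shows the holder at about (201–350, 170–285), the bar running from (277,180) to (305,267), and the pan at about (380–434, 224–308). Next I'll zoom in and measure.

```bash
python3 - <<'E'
from h import *
np.set_printoptions(precision=4,suppress=True)
f=load('top0'); im=f['image'][160:320,190:450]; cv2.imwrite('pics/tz.png',cv2.resize(im,None,fx=3,fy=3,interpolation=cv2.INTER_CUBIC))
f2=load('side0'); im=f2['image'][130:390,230:440]; cv2.imwrite('pics/sz.png',cv2.resize(im,None,fx=2.3,fy=2.3,interpolation=cv2.INTER_CUBIC))
C=cloud(f); z=C[...,2]
for lo,hi in((.142,.158),(.158,.178)):
    m=((z>lo)&(z<hi)).astype(np.uint8); m[:, :190]=0;m[:,450:]=0;m[:160]=0;m[320:]=0
    n,l,s,c=cv2.connectedComponentsWithStats(m)
    for i in range(1,n):
        if s[i,4]>60: print(lo,s[i],np.nanmedian(C[l==i],axis=0), np.nanmin(C[l==i],axis=0),np.nanmax(C[l==i],axis=0), cv2.minAreaRect(C[l==i][:,:2].astype(np.float32)))
m=((z>.05)&(z<.12)).astype(np.uint8); m[:, :360]=0;m[:,445:]=0;m[:210]=0;m[320:]=0
n,l,s,c=cv2.connectedComponentsWithStats(m)
for i in range(1,n):
    if s[i,4]>60: print('pan',s[i],np.nanmedian(C[l==i],axis=0), cv2.minAreaRect(C[l==i][:,:2].astype(np.float32)))
E
```

```text
0.142 [ 200  169  151  116 7186] [0.5778 0.1837 0.1503] [ 0.4014 -0.0942  0.142 ] [0.764  0.3753 0.158 ] ((0.582331657409668, 0.13991017639636993), (0.34820762276649475, 0.46346643567085266), 2.061389446258545)
0.142 [277 189  29  67 353] [0.6092 0.0943 0.1528] [0.4879 0.0447 0.1423] [0.6996 0.1319 0.1579] ((0.5919628143310547, 0.0893188938498497), (0.22154535353183746, 0.030027829110622406), 17.66530990600586)
0.158 [ 215  185   53   84 2193] [0.5687 0.2405 0.1616] [0.4483 0.1612 0.158 ] [0.7099 0.3229 0.1779] ((0.578580915927887, 0.24267566204071045), (0.26234492659568787, 0.15923942625522614), 1.1911476850509644)
0.158 [281 194  27  76 300] [0.5394 0.0749 0.1641] [0.4427 0.0385 0.1581] [0.6795 0.1186 0.1772] ((0.5592947602272034, 0.08036590367555618), (0.24651755392551422, 0.027165401726961136), 17.980709075927734)
pan [ 379  224   56   84 4007] [ 0.4639 -0.2764  0.0701] ((0.46758392453193665, -0.2790006697177887), (0.2661617696285248, 0.16137732565402985), 3.0720317363739014)
```

View pics/tz.png

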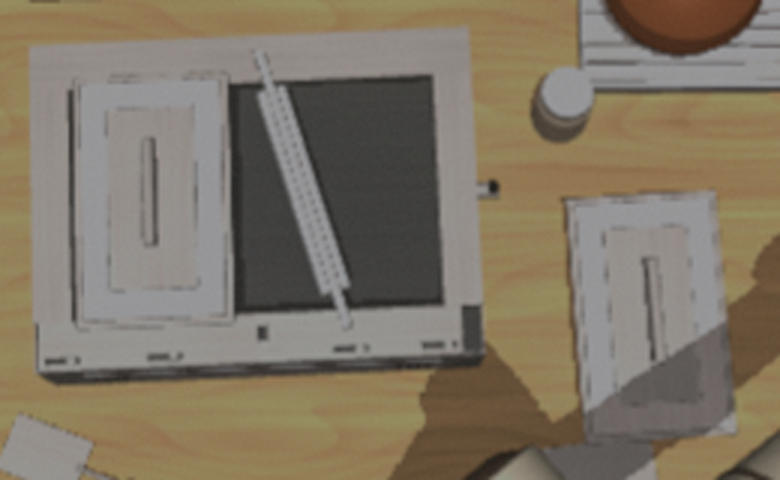

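View pics/sz.png

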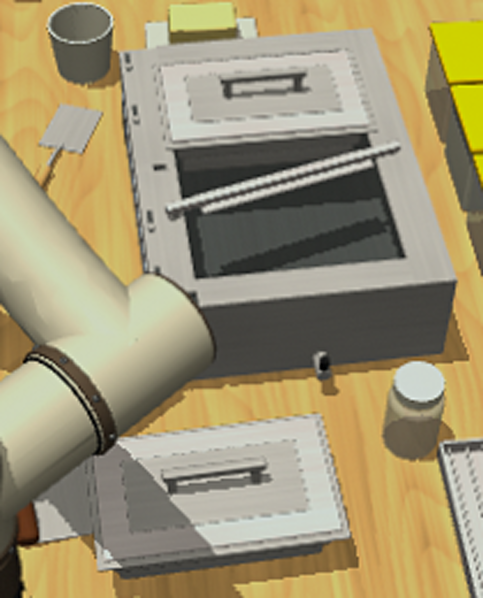

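```bash
cat >> h.py <<'E'
TH=np.deg2rad(2.06); HX=np.array([np.cos(TH),np.sin(TH)]); HY=np.array([-HX[1],HX[0]]); HO=np.array([.5823,.1399])-.013*HY
def h2w(x,y): return HO+x*HX+y*HY
def w2h(p): d=np.array(p)[:2]-HO; return np.array([d@HX,d@HY])
def delta(p,ang=None):
    s=monitor.get_state(); R=np.array(s['ee_rot']); d=R.T@(np.array(p)-s['eef_pos'])
    a=np.arctan2(R[1,0],R[0,0]); out='shares %s'%np.round(d/.05,2)
    if ang is not None:
        e=-((np.deg2rad(ang)-a+np.pi)%(2*np.pi)-np.pi); out+=' roll %.2f'%(e/.12)
    print('tcp',np.round(s['eef_pos'],4),'yaw %.1f'%np.rad2deg(a),out,'F',np.round(s['ft_force'],2),'t',s['t'],'w',s['gripper_width'], 'h',np.round(w2h(s['eef_pos']),4))
def rows(p,ang,n):
    s=monitor.get_state(); q=np.array(s['eef_pos']); a=np.arctan2(s['ee_rot'][1][0],s['ee_rot'][0][0])
    e=(np.deg2rad(ang)-a+np.pi)%(2*np.pi)-np.pi; nr=int(np.ceil(abs(e)/.12))
    for i in range(n):
        d=(np.array(p)-q)/(n-i); R=np.array([[np.cos(a),np.sin(a),0],[np.sin(a),-np.cos(a),0],[0,0,-1]])
        st=np.clip(e,-.12,.12); print(np.round(R.T@d/.05,2), round(-st/.12,2)); q=q+d;a+=st;e-=st
E
python3 - <<'E'
from h import *
np.set_printoptions(precision=4,suppress=True)
f=load('top0'); C=cloud(f)
# dark slot mark
g=f['image'][262:278,268:290].mean(2); print(g.astype(int))
print('slot?',w2h(plane(f,[[277.3,270.7]],.15)[0]), [w2h(plane(f,[p],z)[0]) for p,z in(((305,267),.169),((277.5,179),.16))])
z=C[...,2]; m=(z>.142)&(z<.158); m[:,:190]=0;m[:,450:]=0;m[:160]=0;m[320:]=0
H=np.array([w2h(p) for p in C[m]]); print(np.percentile(H,[.5,99.5],axis=0))
b=h2w(.1425,0); 
for r in(.2,.22,.285): 
  # bar yaw 17.8
  t=np.deg2rad(17.9); u=-np.array([np.cos(t),np.sin(t)]); n=np.array([u[1],-u[0]])
  p=b+r*u; print(r,w2h(p), w2h(p+n*.04), w2h(p-n*.04))
rows([*h2w(-.075,-.125),.24],182.06,15)
E
```

```text
[[ 53  42  44  46  45  45  44  46  44  45  44  43  45  44  45  43  42  42
   46  46  45  44]
 [ 54  45  47  48  47  48  50  51  50  50  51  51  55  59  61  60  62  61
   67  75  74  76]
 [ 71  77  89  89  88  91  97 106 107 108 108 107 109 113 113 114 113 113
  116 122 123 119]
 [ 99 122 133 132 131 131 136 143 148 148 147 148 147 149 148 148 147 148
  149 148 149 149]
 [119 143 145 146 146 146 146 147 147 149 148 148 149 148 149 148 148 149
  147 148 148 148]
 [133 145 147 147 147 148 147 148 148 146 144 141 148 148 149 148 147 146
  148 148 148 146]
 [145 147 149 146 147 148 148 138 118 118 119 130 146 147 147 147 148 147
  148 146 147 147]
 [144 145 146 144 145 145 145 124  71  67  86 121 147 146 147 146 148 147
  148 148 148 149]
 [144 145 143 145 144 145 145 125  65  62  80 121 147 147 146 148 147 146
  147 147 147 145]
 [144 143 145 143 144 143 145 122  68  62  82 120 147 147 145 145 146 145
  146 147 145 147]
 [144 144 143 143 144 144 143 125  76  67  81 118 145 146 146 145 145 146
  147 145 146 147]
 [143 145 143 144 145 144 144 133 108 111 115 130 145 147 147 146 146 145
  1
[... 359 characters left out ...]
7 148 145
  148 146 148 149]]
slot? [-0.1418  0.0082] [array([-0.1367, -0.0774]), array([ 0.1454, -0.0025])]
[[-0.1726 -0.2174]
 [ 0.1718  0.2426]]
0.2 [-0.0499 -0.0546] [-0.0608 -0.0161] [-0.039  -0.0931]
0.22 [-0.0691 -0.06  ] [-0.0801 -0.0216] [-0.0582 -0.0985]
0.285 [-0.1317 -0.0778] [-0.1426 -0.0393] [-0.1208 -0.1163]
[ 0.55  0.62 -0.02] -1.0
[ 0.47  0.68 -0.02] -1.0
[ 0.38  0.73 -0.02] -1.0
[ 0.29  0.77 -0.02] -1.0
[ 0.2   0.8  -0.02] -1.0
[ 0.1   0.82 -0.02] -1.0
[ 0.    0.83 -0.02] -1.0
[-0.1   0.82 -0.02] -1.0
[-0.19  0.8  -0.02] -1.0
[-0.29  0.77 -0.02] -0.79
[-0.36  0.74 -0.02] -0.0
[-0.36  0.74 -0.02] -0.0
[-0.36  0.74 -0.02] -0.0
[-0.36  0.74 -0.02] -0.0
[-0.36  0.74 -0.02] -0.0
```

Request:
carry_out(gripper=[0, 0, 0, 0, 0], xyz=[[0.55, 0.62, -0.05], [0.47, 0.68, -0.05], [0.38, 0.73, -0.05], [0.29, 0.77, -0.05], [0.2, 0.8, -0.05]], roll=[-1, -1, -1, -1, -1])

```text
t: 0.6
eef_pos: [0.3429, -0.3747, 0.2297]
ee_rot: [[-0.865, 0.502, -0.007], [0.502, 0.865, 0.007], [0.009, 0.003, -1.0]]
ft_force: [1.4, -0.5, 0.1]
gripper_width: 0.055
```

```bash
python3 - <<'E'
from h import *
delta([.5,.0,.24]); rows([*h2w(-.075,-.115),.24],182.06,11)
E
```

```text
tcp [ 0.3429 -0.3747  0.2297] yaw 149.9 shares [ 1.04  8.06 -0.17] F [ 1.39 -0.46  0.11] t 0.6 w 0.055029524679488025 h [-0.2577 -0.4927]
[ 0.08  0.76 -0.02] -1.0
[-0.01  0.76 -0.02] -1.0
[-0.1   0.76 -0.02] -1.0
[-0.19  0.74 -0.02] -1.0
[-0.28  0.71 -0.02] -0.68
[-0.33  0.69 -0.02] -0.0
[-0.33  0.69 -0.02] -0.0
[-0.33  0.69 -0.02] -0.0
[-0.33  0.69 -0.02] -0.0
[-0.33  0.69 -0.02] -0.0
[-0.33  0.69 -0.02] -0.0
```

Request:
carry_out(gripper=[0, 0, 0, 0, 0], xyz=[[0.1, 0.8, -0.05], [0, 0.8, -0.05], [-0.1, 0.8, -0.05], [-0.2, 0.8, -0.05], [-0.3, 0.8, 0]], roll=[-1, -1, -1, -1, -1])

```text
t: 1.1
eef_pos: [0.4226, -0.1775, 0.2399]
ee_rot: [[-0.995, -0.099, -0.008], [-0.099, 0.995, 0.009], [0.007, 0.009, -1.0]]
ft_force: [0.5, -0.9, 0.6]
gripper_width: 0.0151
```

```bash
python3 - <<'E'
from h import *
delta([.5,.0,.24],182.06); rows([*h2w(-.075,-.115),.235],182.06,6)
E
```

```text
tcp [ 0.4226 -0.1775  0.2399] yaw -174.3 shares [-1.89  3.38  0.02] roll 0.53 F [ 0.5  -0.93  0.61] t 1.1 w 0.015089350925221186 h [-0.1711 -0.2985]
[-0.36  0.59  0.02] 0.53
[-0.32  0.61  0.02] -0.0
[-0.32  0.61  0.02] -0.0
[-0.32  0.61  0.02] -0.0
[-0.32  0.61  0.02] -0.0
[-0.32  0.61  0.02] -0.0
```

Request:
carry_out(gripper=[0, 0, 0, 0, 0], xyz=[[-0.4, 0.75, 0.02], [-0.4, 0.75, 0.02], [-0.4, 0.75, 0.02], [-0.4, 0.7, 0.02], [-0.2, 0.5, 0.02]], roll=[0.4, 0, 0, 0, 0])

```text
t: 1.6
eef_pos: [0.5026, 0.01, 0.2352]
ee_rot: [[-0.998, -0.054, -0.009], [-0.054, 0.998, 0.009], [0.008, 0.01, -1.0]]
ft_force: [-0.2, 0.3, 0.1]
gripper_width: 0.0004
```

```bash
python3 - <<'E'
from h import *
delta([*h2w(-.075,-.115),.14],182.06)
E
```

```text
tcp [0.5026 0.01   0.2352] yaw -176.9 shares [-0.2  -0.04  1.9 ] roll 0.15 F [-0.21  0.31  0.12] t 1.6 w 0.00043680385678152077 h [-0.0843 -0.1139]
```

Request:
carry_out(gripper=[0, 0, 0], xyz=[[-0.2, -0.1, 0.3], [0, 0, 0], [0, 0, 0]], roll=[0.15, 0, 0])

```text
t: 1.9
eef_pos: [0.5134, 0.0096, 0.2187]
ee_rot: [[-0.999, -0.042, -0.011], [-0.042, 0.999, 0.009], [0.01, 0.01, -1.0]]
ft_force: [0.4, 0.8, 0.1]
gripper_width: 0.0005
```

```bash
python3 - <<'E'
from h import *
delta([*h2w(-.075,-.115),.14],182.06)
f=shot('side','s1'); cv2.imwrite('pics/s1z.png',cv2.resize(f['image'][100:340,220:460],None,fx=2.4,fy=2.4,interpolation=cv2.INTER_CUBIC))
E
```

```text
tcp [0.5134 0.0096 0.2187] yaw -177.6 shares [ 0.01 -0.02  1.57] roll 0.05 F [0.4  0.77 0.05] t 1.9 w 0.0005451249038619171 h [-0.0735 -0.1148]
```

View pics/s1z.png

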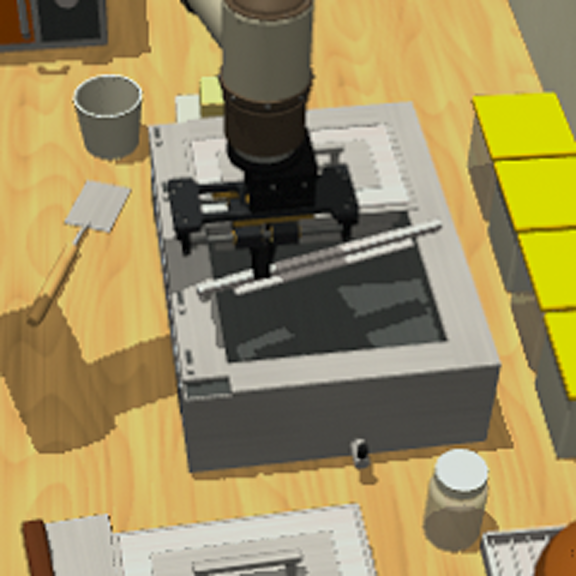

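The fingertip, seen at zoomed (263,278), hangs above the well to the right of the bar at about 0.22 m. I'll go down to 0.14.

Request:
carry_out(gripper=[0, 0, 0, 0, 0], xyz=[[0, 0, 0.4], [0, 0, 0.4], [0, 0, 0.4], [0, 0, 0.35], [0, 0, 0]], roll=[0, 0, 0, 0, 0])

```text
t: 2.45
eef_pos: [0.5118, 0.0073, 0.1431]
ee_rot: [[-0.999, -0.037, -0.005], [-0.037, 0.999, 0.011], [0.004, 0.011, -1.0]]
ft_force: [0.6, -0.3, -0.4]
gripper_width: 0.0004
```

```bash
python3 - <<'E'
from h import *
delta([*h2w(-.075,-.115),.138],182.06)
f=shot('side','s2'); cv2.imwrite('pics/s2z.png',cv2.resize(f['image'][100:340,220:460],None,fx=2.4,fy=2.4,interpolation=cv2.INTER_CUBIC))
E
```

```text
tcp [0.5118 0.0073 0.1431] yaw -177.9 shares [-0.    0.04  0.1 ] roll 0.01 F [ 0.62 -0.34 -0.38] t 2.45 w 0.00042164034003681244 h [-0.0752 -0.117 ]
```

View pics/s2z.png

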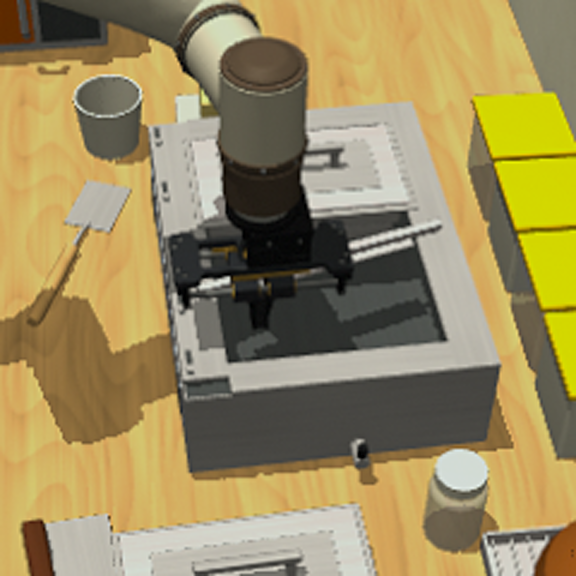

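The finger is in the well at about (260,325), right of the bar with clear space. Now I'll push slowly to the left.

Request:
carry_out(gripper=[0, 0, 0, 0, 0], xyz=[[0, 0.06, 0.05], [0, 0.06, 0.05], [0, 0.06, 0], [0, 0.06, 0], [0, 0.06, 0]], roll=[0, 0, 0, 0, 0])

```text
t: 3.0
eef_pos: [0.5146, 0.0233, 0.144]
ee_rot: [[-0.999, -0.037, 0.007], [-0.037, 0.999, 0.013], [-0.007, 0.013, -1.0]]
ft_force: [0.2, -0.4, -0.4]
gripper_width: 0.0006
```

```bash
python3 - <<'E'
from h import *
delta([*h2w(-.075,-.115),.138],182.06)
E
```

```text
tcp [0.5146 0.0233 0.144 ] yaw -177.9 shares [ 0.06 -0.28  0.12] roll 0.01 F [ 0.22 -0.36 -0.38] t 3.0 w 0.000616172112282128 h [-0.0718 -0.101 ]
```

Request:
carry_out(gripper=[0, 0, 0, 0, 0], xyz=[[0.03, 0.06, 0.1], [0, 0.06, 0.05], [0, 0.06, 0], [0, 0.06, 0], [0, 0.06, 0]], roll=[0, 0, 0, 0, 0])

```text
t: 3.5
eef_pos: [0.5118, 0.0394, 0.1361]
ee_rot: [[-0.999, -0.038, 0.005], [-0.038, 0.999, 0.012], [-0.006, 0.012, -1.0]]
ft_force: [-0.9, -1.6, 0.6]
gripper_width: 0.0007
```

```bash
python3 - <<'E'
from h import *
delta([*h2w(-.075,-.115),.138],182.06)
E
```

```text
tcp [0.5118 0.0394 0.1361] yaw -177.8 shares [ 0.02 -0.6  -0.05] roll 0.02 F [-0.88 -1.6   0.56] t 3.5 w 0.0006641866616413175 h [-0.0741 -0.0849]
```

Request:
carry_out(gripper=[0, 0, 0, 0, 0], xyz=[[0, 0.06, 0], [0, 0.06, 0], [0, 0.06, 0], [0, 0.06, 0], [0, 0.06, 0]], roll=[0, 0, 0, 0, 0])

```text
t: 4.0
eef_pos: [0.5106, 0.0553, 0.136]
ee_rot: [[-0.999, -0.038, 0.004], [-0.038, 0.999, 0.011], [-0.004, 0.011, -1.0]]
ft_force: [-0.1, -1.4, 0.9]
gripper_width: 0.0007
```

Request:
carry_out(gripper=[0, 0, 0, 0, 0], xyz=[[0, 0.06, 0], [0, 0.06, 0], [0, 0.06, 0], [0, 0.06, 0], [0, 0.04, 0]], roll=[0, 0, 0, 0, 0])

```text
t: 4.5
eef_pos: [0.5099, 0.0707, 0.1361]
ee_rot: [[-0.999, -0.038, 0.003], [-0.038, 0.999, 0.011], [-0.004, 0.011, -1.0]]
ft_force: [-0.5, -1.2, 0.7]
gripper_width: 0.0003
```

```bash
python3 - <<'E'
from h import *
delta([*h2w(-.075,-.042),.138],182.06)
E
```

```text
tcp [0.5099 0.0707 0.1361] yaw -177.8 shares [ 0.    0.23 -0.03] roll 0.01 F [-0.48 -1.17  0.69] t 4.5 w 0.0003487077617498034 h [-0.0749 -0.0536]
```

Request:
carry_out(gripper=[0, 0, 0, 0, 0], xyz=[[0, 0.05, 0], [0, 0.05, 0], [0, 0.04, 0], [0, 0.03, 0], [0, 0.02, 0]], roll=[0, 0, 0, 0, 0])

```text
t: 5.0
eef_pos: [0.5091, 0.081, 0.1361]
ee_rot: [[-0.999, -0.038, 0.002], [-0.038, 0.999, 0.011], [-0.003, 0.011, -1.0]]
ft_force: [-1.2, -0.8, -0.3]
gripper_width: 0.0005
```

Request:
carry_out(gripper=[0, 0, 0, 0], xyz=[[0, 0.02, 0], [0, 0.02, 0], [0, 0.02, 0], [0, 0.02, 0]], roll=[0, 0, 0, 0])

```text
t: 5.4
eef_pos: [0.5088, 0.0852, 0.1361]
ee_rot: [[-0.999, -0.038, 0.002], [-0.038, 0.999, 0.011], [-0.003, 0.011, -1.0]]
ft_force: [-0.7, -1.3, 0.3]
gripper_width: 0.0002
```

```bash
python3 - <<'E'
from h import *
delta([*h2w(-.075,-.042),.138],182.06)
E
```

```text
tcp [0.5088 0.0852 0.1361] yaw -177.8 shares [-0.01 -0.06 -0.04] roll 0.01 F [-0.68 -1.34  0.29] t 5.4 w 0.00024927150981453663 h [-0.0754 -0.039 ]
```

Request:
carry_out(gripper=[0, 0, 0, 0], xyz=[[0, 0.02, 0], [0, 0.02, 0], [0, 0.02, 0], [0, 0.02, 0]], roll=[0, 0, 0, 0])

```text
t: 5.8
eef_pos: [0.5086, 0.0895, 0.1361]
ee_rot: [[-0.999, -0.037, 0.002], [-0.037, 0.999, 0.011], [-0.002, 0.011, -1.0]]
ft_force: [-1.1, -1.0, -0.0]
gripper_width: 0.0004
```

Request:
carry_out(gripper=[0, 0, 0, 0], xyz=[[0, 0.02, 0], [0, 0.02, 0], [0, 0.02, 0], [0, 0.02, 0]], roll=[0, 0, 0, 0])

```text
t: 6.2
eef_pos: [0.5084, 0.0938, 0.1362]
ee_rot: [[-0.999, -0.037, 0.002], [-0.037, 0.999, 0.011], [-0.002, 0.011, -1.0]]
ft_force: [-0.8, -1.4, 0.7]
gripper_width: 0.0006
```

Request:
carry_out(gripper=[0, 0, 0, 0, 0], xyz=[[0, 0.02, 0], [0, 0.02, 0], [0, 0.02, 0], [0, 0.02, 0], [0, 0.02, 0]], roll=[0, 0, 0, 0, 0])

```text
t: 6.7
eef_pos: [0.5083, 0.0994, 0.1363]
ee_rot: [[-0.999, -0.037, 0.002], [-0.037, 0.999, 0.011], [-0.003, 0.011, -1.0]]
ft_force: [-0.8, -1.6, -0.2]
gripper_width: 0.0009
```

Request:
carry_out(gripper=[0, 0], xyz=[[0, 0.02, 0], [0, 0.02, 0]], roll=[0, 0])

```text
t: 6.9
eef_pos: [0.5084, 0.1016, 0.1364]
ee_rot: [[-0.999, -0.037, 0.003], [-0.037, 0.999, 0.011], [-0.003, 0.011, -1.0]]
ft_force: [-1.2, -0.8, -0.1]
gripper_width: 0.0008
```

Request:
carry_out(gripper=[0, 0], xyz=[[0, 0.015, 0], [0, 0.015, 0]], roll=[0, 0])

```text
t: 7.1
eef_pos: [0.5089, 0.1037, 0.1367]
ee_rot: [[-0.999, -0.038, 0.004], [-0.038, 0.999, 0.012], [-0.005, 0.012, -1.0]]
ft_force: [0.4, -0.4, -0.4]
gripper_width: 0.0004
```

```bash
python3 - <<'E'
from h import *
np.set_printoptions(precision=4,suppress=True)
delta([*h2w(-.075,-.042),.138],182.06)
f=shot('top','t3'); C=cloud(f); cv2.imwrite('pics/t3z.png',cv2.resize(f['image'][160:300,190:370],None,fx=4,fy=4,interpolation=cv2.INTER_CUBIC))
f=shot('side','s3'); cv2.imwrite('pics/s3z.png',cv2.resize(f['image'][100:340,220:460],None,fx=2.4,fy=2.4,interpolation=cv2.INTER_CUBIC))
E
```

```text
tcp [0.5089 0.1037 0.1367] yaw -177.8 shares [ 0.01 -0.43 -0.03] roll 0.01 F [ 0.43 -0.42 -0.38] t 7.1 w 0.0004158207213930037 h [-0.0746 -0.0206]
```

View pics/t3z.png

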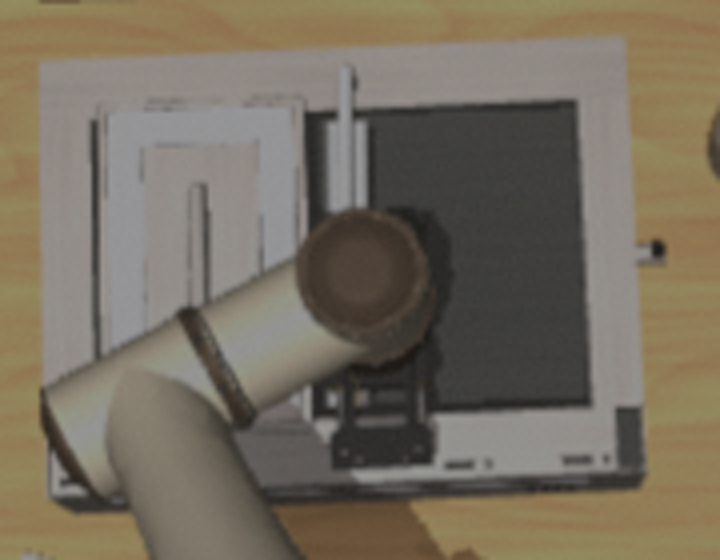

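View pics/s3z.png

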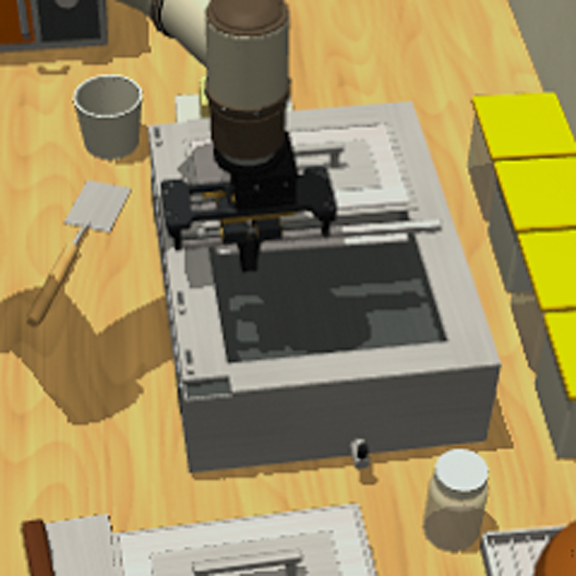

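The bar now lies nearly straight. Its front end is hidden under the gripper, so I'll push gently to feel for the stop.

Request:
carry_out(gripper=[0, 0], xyz=[[0, 0.015, 0.02], [0, 0.015, 0]], roll=[0, 0])

```text
t: 7.4
eef_pos: [0.509, 0.1045, 0.1361]
ee_rot: [[-0.999, -0.038, 0.004], [-0.038, 0.999, 0.01], [-0.004, 0.01, -1.0]]
ft_force: [0.2, -3.8, 1.8]
gripper_width: 0.0006
```

Request:
carry_out(gripper=[0, 0], xyz=[[0, 0.015, 0], [0, 0.015, 0]], roll=[0, 0])

```text
t: 7.6
eef_pos: [0.5089, 0.1047, 0.1362]
ee_rot: [[-0.999, -0.038, 0.004], [-0.038, 0.999, 0.008], [-0.004, 0.008, -1.0]]
ft_force: [0.4, -5.5, 1.3]
gripper_width: 0.0004
```

That is a hard stop: 5.5 N and no motion. I'll back off, rise and check.

Request:
carry_out(gripper=[0, 0, 0, 0, 0], xyz=[[0, -0.2, 0], [0, -0.4, 0], [0, -0.2, -0.8], [0, -0.2, -0.9], [0, -0.8, -0.4]], roll=[0, 0, 0, 0, 0])

```text
t: 8.1
eef_pos: [0.511, 0.0145, 0.239]
ee_rot: [[-0.999, -0.043, -0.002], [-0.043, 0.999, 0.011], [0.002, 0.011, -1.0]]
ft_force: [1.7, 0.0, -0.2]
gripper_width: 0.0007
```

Request:
carry_out(gripper=[60, 60, 60, 60, 60], xyz=[[0, -0.8, -0.1], [0, -0.8, 0], [0, -0.8, 0], [0, -0.8, 0], [0, -0.8, 0]], roll=[0, 0, 0, 0, 0])

```text
t: 8.6
eef_pos: [0.5233, -0.1903, 0.2469]
ee_rot: [[-0.999, -0.048, 0.016], [-0.048, 0.999, 0.019], [-0.017, 0.018, -1.0]]
ft_force: [1.2, 0.7, -0.0]
gripper_width: 0.0325
```

```bash
python3 - <<'E'
from h import *
np.set_printoptions(precision=4,suppress=True)
delta([*h2w(-.075,-.042),.138],182.06)
f=shot('top','t4'); C=cloud(f); cv2.imwrite('pics/t4z.png',cv2.resize(f['image'][160:320,190:450],None,fx=3,fy=3,interpolation=cv2.INTER_CUBIC))
f=shot('side','s4'); cv2.imwrite('pics/s4z.png',cv2.resize(f['image'][100:390,220:460],None,fx=2,fy=2,interpolation=cv2.INTER_CUBIC))
E
```

```text
tcp [ 0.5233 -0.1903  0.2469] yaw -177.3 shares [0.06 5.42 2.27] roll 0.10 F [ 1.21  0.71 -0.01] t 8.6 w 0.032506873601868595 h [-0.0708 -0.3148]
```

View pics/t4z.png

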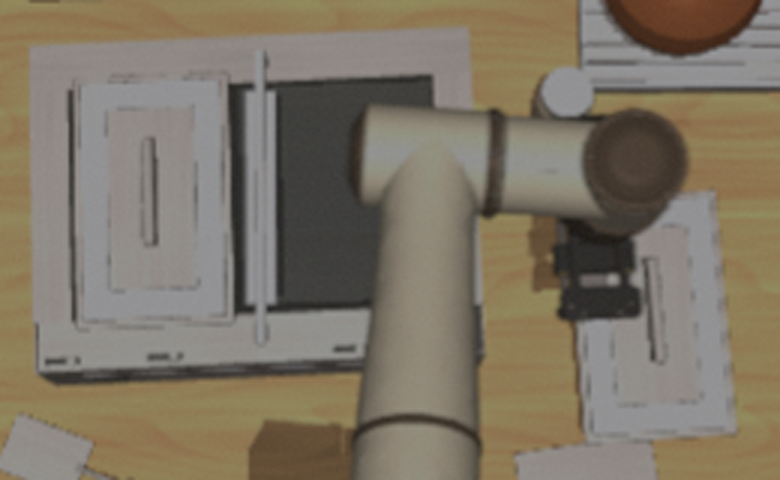

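View pics/s4z.png

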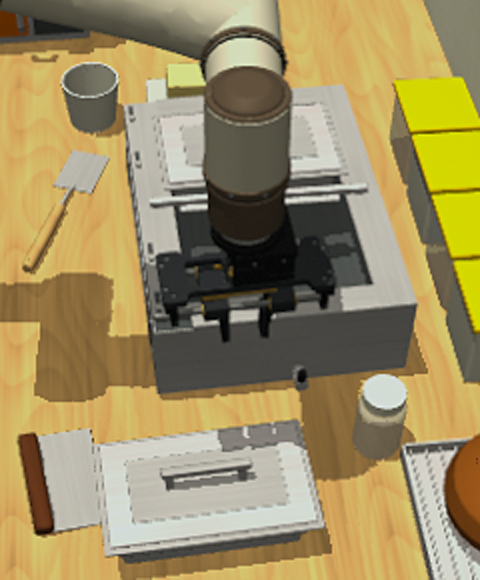

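```bash
python3 - <<'E'
from h import *
np.set_printoptions(precision=4,suppress=True)
f=load('t4'); C=cloud(f); z=C[...,2]
m=(z>.156)&(z<.175); m[:,:268]=0;m[:,285:]=0;m[:160]=0;m[320:]=0
P=C[m]; H=np.array([w2h(p) for p in P]); 
for lo in np.arange(-.17,.17,.04):
    k=(H[:,0]>=lo)&(H[:,0]<lo+.04); print(lo.round(2),k.sum(),H[k,1].mean(),np.percentile(H[k,1],[5,95]),np.median(P[k,2]),P[k,2].max())
# pan from initial frame
for tag in('top0','t4','side0'):
    f=load(tag);C=cloud(f);z=C[...,2]
    a=(abs(C[...,0]-.4676)<.15)&(abs(C[...,1]+.279)<.10)
    hm=a&(z>.095)&(z<.115)&(abs(C[...,0]-.4676)<.065)&(abs(C[...,1]+.279)<.03)
    if hm.sum()>10: print(tag,'handle',hm.sum(),C[hm].mean(0),np.median(z[hm]),cv2.minAreaRect(C[hm][:,:2].astype(np.float32)))
    rm=a&(z>.055)&(z<.085)
    print('rim',rm.sum(),cv2.minAreaRect(C[rm][:,:2].astype(np.float32)))
E
```

```text
-0.17 33 0.007827571682438098 [-0.0124  0.0282] 0.15807705052688426 0.16804167065027564
-0.13 34 0.006699812594432131 [-0.0022  0.0141] 0.16084335161596974 0.17220015591376026
-0.09 47 0.005834291625348682 [-0.003   0.0122] 0.16025153827397443 0.17123994962870093
-0.05 41 0.005978325205860258 [-0.001   0.0172] 0.16261925016638834 0.17060305054120484
-0.01 49 0.004714770650296718 [-0.0075  0.0176] 0.1592052473595167 0.16759424145984525
0.03 43 0.003968165000068095 [-0.0061  0.0106] 0.1600947279094045 0.16838899432812582
0.07 41 0.001565807355267933 [-0.008   0.0075] 0.15900603654161594 0.17431182244196686
0.11 52 0.0013063243510721386 [-0.0111  0.0165] 0.1605897636744289 0.16622906789633074
0.15 13 0.002176574375337961 [-0.0213  0.0221] 0.15860553790973864 0.16351202949450627
top0 handle 132 [ 0.4659 -0.2799  0.1047] 0.10445066978553375 ((0.467410683631897, -0.2798579931259155), (0.10652343928813934, 0.013853645883500576), 1.6243059635162354)
rim 3831 ((0.46758392453193665, -0.2790006697177887), (0.2661617696285248, 0.16137732565402985), 3.0720317363739014)
t4 handle 133 [ 0.4674 -0.2798  0.1051] 0.10543854576937961 ((0.4666876196861267, -0.2797203063964844), (0.1062435507774353, 0.01313406229019165), 3.9201712608337402)
rim 2856 ((0.4671226143836975, -0.2786983847618103), (0.26564517617225647, 0.16188764572143555), 3.247116804122925)
side0 handle 266 [ 0.4745 -0.2858  0.1048] 0.10544477086070592 ((0.47500649094581604, -0.28601545095443726), (0.1083286926150322, 0.01877414993941784), 2.1809675693511963)
rim 5645 ((0.47420263290405273, -0.28160715103149414), (0.26611045002937317, 0.17013192176818848), 2.8204686641693115)
```

Rib-top height is about 0.160 along its whole length, so the bar lies flat with its front pin at about +7 mm. Next, the pan.

```bash
python3 - <<'E'
from h import *
np.set_printoptions(precision=4,suppress=True)
rows([.468,-.2805,.2],93.1,14)
# holder in both depth clouds, deck corner fit
for tag in('top0','side0'):
    f=load(tag);C=cloud(f);z=C[...,2]
    m=(z>.142)&(z<.158)&(C[...,0]>.35)&(C[...,0]<.82)&(C[...,1]>-.15)&(C[...,1]<.45)
    n,l,s,c=cv2.connectedComponentsWithStats(m.astype(np.uint8)); i=1+np.argmax(s[1:,4])
    print(tag,cv2.minAreaRect(C[l==i][:,:2].astype(np.float32)))
E
```

```text
[ 0.08 -0.12  0.07] 1.0
[ 0.07 -0.13  0.07] 1.0
[ 0.05 -0.14  0.07] 1.0
[ 0.04 -0.14  0.07] 1.0
[ 0.02 -0.15  0.07] 1.0
[ 0.   -0.15  0.07] 1.0
[-0.02 -0.15  0.07] 1.0
[-0.03 -0.14  0.07] 1.0
[-0.05 -0.14  0.07] 1.0
[-0.07 -0.13  0.07] 1.0
[-0.08 -0.12  0.07] 1.0
[-0.1  -0.11  0.07] 1.0
[-0.11 -0.1   0.07] 0.99
[-0.12 -0.09  0.07] -0.0
top0 ((0.582331657409668, 0.13991017639636993), (0.34820762276649475, 0.46346643567085266), 2.061389446258545)
side0 ((0.589391827583313, 0.13569045066833496), (0.34569212794303894, 0.47383204102516174), 2.1554675102233887)
```

Request:
carry_out(gripper=[60, 60, 60, 60, 60], xyz=[[0.1, -0.16, 0.05], [0.05, -0.16, 0.05], [0.05, -0.17, 0.05], [0.04, -0.16, 0.05], [0.02, -0.16, 0.05]], roll=[1, 1, 1, 1, 1])

```text
t: 9.2
eef_pos: [0.5031, -0.2299, 0.2308]
ee_rot: [[-0.835, 0.55, 0.02], [0.55, 0.835, 0.023], [-0.004, 0.03, -1.0]]
ft_force: [0.2, 1.0, -0.8]
gripper_width: 0.0603
```

Request:
carry_out(gripper=[60, 60, 60, 60, 60], xyz=[[0, -0.16, 0.05], [-0.02, -0.16, 0.05], [-0.04, -0.16, 0.05], [-0.06, -0.15, 0.05], [-0.08, -0.14, 0.05]], roll=[1, 1, 1, 1, 1])

```text
t: 9.7
eef_pos: [0.4817, -0.2615, 0.2154]
ee_rot: [[-0.357, 0.934, 0.025], [0.934, 0.356, 0.028], [0.017, 0.033, -0.999]]
ft_force: [0.1, -0.0, 0.1]
gripper_width: 0.0599
```

```bash
python3 - <<'E'
from h import *
delta([.468,-.2805,.2],93.1)
rows([.468,-.2805,.18],93.1,5)
E
```

```text
tcp [ 0.4817 -0.2615  0.2154] yaw 110.9 shares [-0.26 -0.4   0.29] roll 2.59 F [ 0.13 -0.05  0.1 ] t 9.7 w 0.05988961749512781 h [-0.115  -0.3845]
[-0.05 -0.08  0.14] 1.0
[-0.06 -0.07  0.14] 1.0
[-0.07 -0.06  0.14] 0.59
[-0.07 -0.06  0.14] -0.0
[-0.07 -0.06  0.14] -0.0
```

Request:
carry_out(gripper=[60, 60, 60, 60, 60], xyz=[[-0.06, -0.1, 0.1], [-0.06, -0.08, 0.1], [-0.07, -0.07, 0.1], [-0.05, -0.05, 0.1], [0, 0, 0]], roll=[0.9, 0.9, 0.6, 0, 0])

```text
t: 10.2
eef_pos: [0.4703, -0.2742, 0.1927]
ee_rot: [[-0.066, 0.997, 0.029], [0.997, 0.065, 0.032], [0.03, 0.031, -0.999]]
ft_force: [0.5, -0.0, 0.3]
gripper_width: 0.0603
```

```bash
python3 - <<'E'
from h import *
delta([.4675,-.280,.083],93.1); print(monitor.get_state()['ee_rot'])
f=shot('side','s5'); cv2.imwrite('pics/s5z.png',cv2.resize(f['image'][200:450,200:440],None,fx=2.4,fy=2.4,interpolation=cv2.INTER_CUBIC))
E
```

```text
tcp [ 0.4703 -0.2742  0.1927] yaw 93.8 shares [-0.18 -0.13  2.19] roll 0.10 F [ 0.48 -0.04  0.31] t 10.2 w 0.06034513399276905 h [-0.1268 -0.3969]
[[-0.06559783  0.99741711  0.02925787]
 [ 0.99738581  0.06464885  0.03228127]
 [ 0.0303064   0.03129897 -0.9990505 ]]
```

View pics/s5z.png

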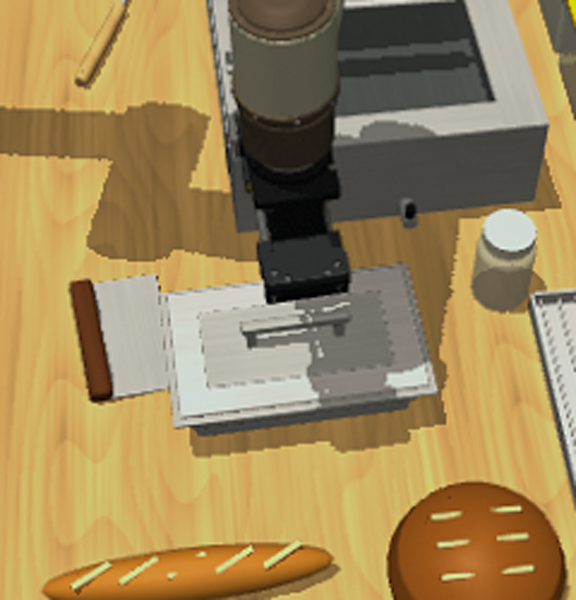

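Request:
carry_out(gripper=[60, 60, 60, 60, 60], xyz=[[-0.1, -0.06, 0.4], [-0.05, -0.04, 0.4], [-0.03, -0.03, 0.4], [0, 0, 0.4], [0, 0, 0.2]], roll=[0.1, 0, 0, 0, 0])

```text
t: 10.75
eef_pos: [0.4722, -0.2811, 0.1042]
ee_rot: [[-0.062, 0.997, 0.042], [0.998, 0.06, 0.029], [0.026, 0.043, -0.999]]
ft_force: [0.2, -0.2, -1.6]
gripper_width: 0.0599
```

```bash
python3 - <<'E'
from h import *
delta([.4675,-.280,.083],93.1); print(monitor.get_state()['ee_rot'])
E
```

```text
tcp [ 0.4722 -0.2811  0.1042] yaw 93.5 shares [ 0.02 -0.11  0.42] roll 0.06 F [ 0.19 -0.15 -1.58] t 10.75 w 0.05991854017073195 h [-0.1251 -0.4038]
[[-0.06161718  0.9972351   0.0415388 ]
 [ 0.99776227  0.06046063  0.0285477 ]
 [ 0.02595731  0.04320488 -0.99872897]]
```

Request:
carry_out(gripper=[60, 60, 60, 0, 0], xyz=[[0.02, -0.1, 0.2], [0, 0, 0.2], [0, 0, 0.02], [0, 0, 0], [0, 0, 0]], roll=[0, 0, 0, 0, 0], squeeze=40)

```text
t: 11.25
eef_pos: [0.4691, -0.2796, 0.0824]
ee_rot: [[-0.064, 0.997, 0.043], [0.998, 0.063, 0.028], [0.025, 0.045, -0.999]]
ft_force: [0.7, 1.3, 0.2]
gripper_width: 0.0505
```

Request:
carry_out(gripper=[0, 0, 0, 0, 0], xyz=[[0, 0, 0], [0, 0, 0], [0, 0, 0], [0, 0, 0], [0, 0, 0]], roll=[0, 0, 0, 0, 0])

```text
t: 11.75
eef_pos: [0.4705, -0.2805, 0.0845]
ee_rot: [[-0.065, 0.997, 0.048], [0.998, 0.064, 0.026], [0.023, 0.049, -0.999]]
ft_force: [0.1, -2.3, -2.2]
gripper_width: 0.012
```

```bash
python3 - <<'E'
from h import *
delta([.4675,-.280,.083],93.1); print(monitor.get_state()['ee_rot'])
E
```

```text
tcp [ 0.4705 -0.2805  0.0845] yaw 93.7 shares [ 0.01 -0.06  0.03] roll 0.09 F [ 0.14 -2.29 -2.16] t 11.75 w 0.012043286065844004 h [-0.1268 -0.4031]
[[-0.06514522  0.99674283  0.04753764]
 [ 0.99762125  0.06397872  0.02566244]
 [ 0.02253745  0.04909634 -0.99853974]]
```

Request:
carry_out(gripper=[0, 0, 0, 0, 0], xyz=[[0, 0.01, -0.2], [0, 0.01, -0.4], [0, 0.01, -0.5], [0, 0.01, -0.5], [0, 0.01, -0.5]], roll=[0, 0, 0, 0, 0])

```text
t: 12.25
eef_pos: [0.4575, -0.278, 0.1806]
ee_rot: [[-0.058, 0.998, 0.016], [0.997, 0.058, 0.043], [0.042, 0.019, -0.999]]
ft_force: [0.9, 0.3, -8.4]
gripper_width: 0.0112
```

Request:
carry_out(gripper=[0, 0, 0, 0, 0], xyz=[[0, 0.01, -0.5], [0, 0.01, -0.5], [0, 0.01, -0.4], [0, 0.01, -0.2], [0, 0, 0]], roll=[0, 0, 0, 0, 0])

```text
t: 12.75
eef_pos: [0.4531, -0.278, 0.2597]
ee_rot: [[-0.055, 0.998, 0.005], [0.997, 0.055, 0.052], [0.052, 0.008, -0.999]]
ft_force: [0.1, -1.8, -8.5]
gripper_width: 0.0117
```

```bash
python3 - <<'E'
from h import *
delta([.4675,-.280,.28],92.5); print(monitor.get_state()['ee_rot'])
f=shot('side','s6'); cv2.imwrite('pics/s6z.png',f['image'])
E
```

```text
tcp [ 0.4531 -0.278   0.2597] yaw 93.2 shares [-0.03  0.29 -0.41] roll 0.10 F [ 0.06 -1.84 -8.46] t 12.75 w 0.011662252405738883 h [-0.1442 -0.4   ]
[[-0.05513469  0.99846563  0.00515242]
 [ 0.99712336  0.0547903   0.05237393]
 [ 0.05201127  0.00802522 -0.99861425]]
```

View pics/s6z.png

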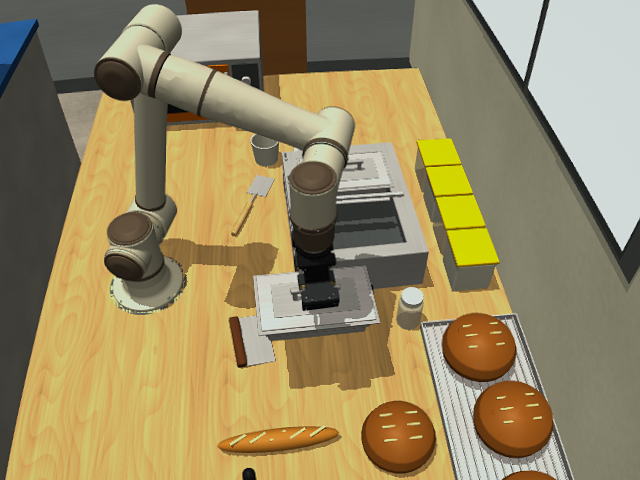

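```bash
python3 - <<'E'
from h import *
f=shot('top','t6'); C=cloud(f); z=C[...,2]
p=np.array([.4531,-.278])
a=(abs(C[...,0]-p[0])<.16)&(abs(C[...,1]-p[1])<.11)&(z>.21)&(z<.265)
P=C[a]; print(a.sum(),cv2.minAreaRect(P[:,:2].astype(np.float32)))
k=np.linalg.lstsq(np.c_[P[:,:2]-P[:,:2].mean(0),np.ones(len(P))],P[:,2],rcond=None)[0]; print(k)
print(h2w(0,-.095)); rows([*h2w(.003,-.095),.28],92.6,9)
cv2.imwrite('pics/t6.png',f['image'])
E
```

```text
2163 ((0.4490680992603302, -0.2741813361644745), (0.2650842070579529, 0.16130949556827545), 3.3335301876068115)
[-0.04672172  0.03238043  0.24679469]
[0.58618217 0.0319698 ]
[ 0.67  0.34 -0.05] 0.08
[ 0.67  0.34 -0.05] -0.0
[ 0.67  0.34 -0.05] -0.0
[ 0.67  0.34 -0.05] -0.0
[ 0.67  0.34 -0.05] -0.0
[ 0.67  0.34 -0.05] -0.0
[ 0.67  0.34 -0.05] -0.0
[ 0.67  0.34 -0.05] -0.0
[ 0.67  0.34 -0.05] -0.0
```

View pics/t6.png

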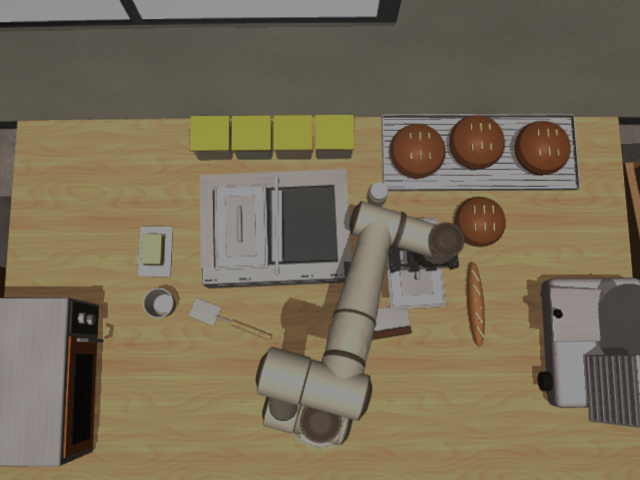

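The carried pan is at about (418,265) with 2–3° of tilt, back end and right side low. I'll carry it over the bay and measure again.

Request:
carry_out(gripper=[0, 0, 0, 0, 0], xyz=[[0.3, 0.15, -0.1], [0.6, 0.3, -0.1], [0.7, 0.35, -0.1], [0.7, 0.35, -0.1], [0.7, 0.35, -0.1]], roll=[0, 0, 0, 0, 0])

```text
t: 13.35
eef_pos: [0.514, -0.123, 0.2802]
ee_rot: [[-0.043, 0.999, -0.022], [0.997, 0.044, 0.059], [0.06, -0.019, -0.998]]
ft_force: [0.3, -0.7, -8.1]
gripper_width: 0.0115
```

```bash
python3 - <<'E'
from h import *
delta([*h2w(.003,-.095),.28],92.6);print(monitor.get_state()['ee_rot'])
E
```

```text
tcp [ 0.514  -0.123   0.2802] yaw 92.5 shares [3.03 1.64 0.15] roll -0.02 F [ 0.25 -0.73 -8.13] t 13.35 w 0.011518689542537082 h [-0.0777 -0.2473]
[[-0.04288441  0.998837   -0.02203578]
 [ 0.99726037  0.04412647  0.0593684 ]
 [ 0.06027172 -0.01942943 -0.99799289]]
```

Request:
carry_out(gripper=[0, 0, 0, 0, 0], xyz=[[0.65, 0.35, -0.02], [0.65, 0.35, -0.02], [0.65, 0.35, -0.02], [0.6, 0.3, -0.02], [0.3, 0.15, 0]], roll=[0, 0, 0, 0, 0])

```text
t: 13.85
eef_pos: [0.582, 0.0321, 0.2811]
ee_rot: [[-0.044, 0.998, -0.039], [0.997, 0.047, 0.06], [0.062, -0.036, -0.997]]
ft_force: [0.1, -1.6, -7.1]
gripper_width: 0.0115
```

```bash
cat >> h.py <<'E'
def panfit(tag,zlo=None):
    f=shot('top',tag); C=cloud(f); z=C[...,2]; s=monitor.get_state(); p=s['eef_pos']; r=p[2]-.0845+.066
    a=(abs(C[...,0]-p[0])<.16)&(abs(C[...,1]-p[1])<.11)&(z>r-.02)&(z<r+.022)&(z>.158)
    n,l,st,c=cv2.connectedComponentsWithStats(a.astype(np.uint8)); 
    P=C[a]; rc=cv2.minAreaRect(P[:,:2].astype(np.float32)); print(a.sum(),rc,'h',w2h(rc[0]))
    k=np.linalg.lstsq(np.c_[P[:,:2]-P[:,:2].mean(0),np.ones(len(P))],P[:,2],rcond=None)[0]; print('slopes',k)
    cv2.imwrite(f'pics/{tag}z.png',cv2.resize(f['image'][150:310,190:390],None,fx=3.5,fy=3.5,interpolation=cv2.INTER_CUBIC))
E
python3 - <<'E'
from h import *
delta([*h2w(.003,-.095),.28],92.6);print(monitor.get_state()['ee_rot'])
panfit('t7')
f=shot('side','s7'); cv2.imwrite('pics/s7z.png',cv2.resize(f['image'][80:340,220:460],None,fx=2.3,fy=2.3,interpolation=cv2.INTER_CUBIC))
E
```

```text
tcp [0.582  0.0321 0.2811] yaw 92.5 shares [-0.01  0.14  0.02] roll -0.01 F [ 0.13 -1.63 -7.09] t 13.85 w 0.011485297290190773 h [-0.0042 -0.0947]
[[-0.04426565  0.99825275 -0.03914065]
 [ 0.99708863  0.04658106  0.06036945]
 [ 0.06208719 -0.0363544  -0.99740841]]
2287 ((0.5698668956756592, 0.03353920578956604), (0.2505694329738617, 0.16219036281108856), 2.8163349628448486) h [-0.01624832 -0.09284514]
slopes [-0.07107206  0.04572439  0.27167095]
```

View pics/t7z.png

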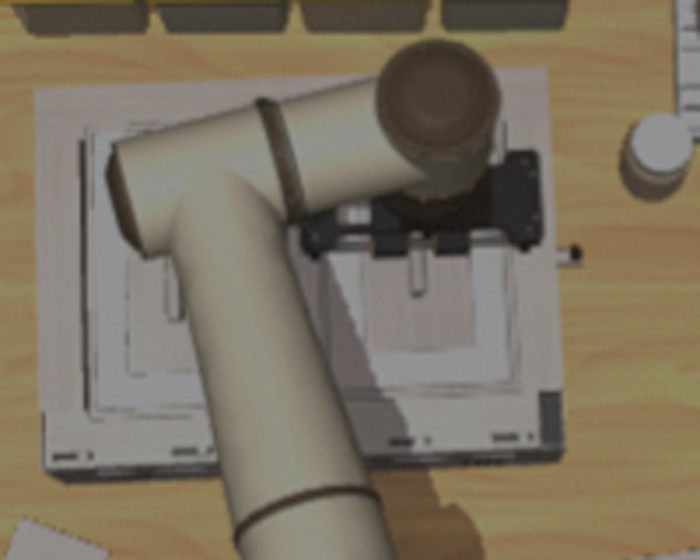

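View pics/s7z.png

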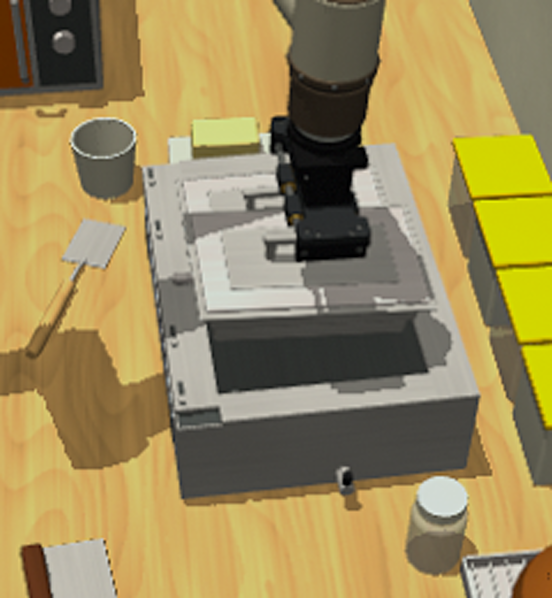

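Request:
carry_out(gripper=[0, 0, 0, 0, 0], xyz=[[0, 0, 0], [0, 0, 0], [0, 0, 0], [0, 0, 0], [0, 0, 0]], roll=[0, 0, 0, 0, 0])

```text
t: 14.45
eef_pos: [0.5791, 0.0294, 0.2767]
ee_rot: [[-0.042, 0.998, -0.049], [0.997, 0.045, 0.058], [0.06, -0.047, -0.997]]
ft_force: [0.5, -0.1, -7.5]
gripper_width: 0.0118
```

Request:
carry_out(gripper=[0, 0], xyz=[[0, 0, 0.6], [0, 0, 0]], roll=[0, 0])

```text
t: 14.65
eef_pos: [0.5771, 0.0302, 0.247]
ee_rot: [[-0.04, 0.998, -0.049], [0.997, 0.043, 0.058], [0.06, -0.046, -0.997]]
ft_force: [-4.4, -0.0, -9.8]
gripper_width: 0.0115
```

Request:
carry_out(gripper=[0, 0, 0, 0, 0], xyz=[[0, 0, -0.1], [0, 0, -0.1], [0, 0, -0.1], [0, 0, -0.1], [0, 0, -0.1]], roll=[0, 0, 0, 0, 0])

```text
t: 15.15
eef_pos: [0.5809, 0.0278, 0.2795]
ee_rot: [[-0.041, 0.998, -0.04], [0.997, 0.043, 0.058], [0.059, -0.037, -0.998]]
ft_force: [0.1, 0.2, -8.4]
gripper_width: 0.0117
```

Request:
carry_out(gripper=[0, 0], xyz=[[0, 0, 0.6], [0, 0, 0]], roll=[0, 0])

```text
t: 15.35
eef_pos: [0.5805, 0.0296, 0.2522]
ee_rot: [[-0.041, 0.999, -0.036], [0.997, 0.043, 0.059], [0.06, -0.033, -0.998]]
ft_force: [-4.2, -0.4, -9.6]
gripper_width: 0.0117
```

Request:
carry_out(gripper=[0, 0, 0, 0, 0], xyz=[[0, 0, -0.1], [0, 0, -0.1], [0, 0, -0.1], [0, 0, -0.1], [0, 0, -0.1]], roll=[0, 0, 0, 0, 0])

```text
t: 15.85
eef_pos: [0.5838, 0.0276, 0.2847]
ee_rot: [[-0.043, 0.999, -0.028], [0.997, 0.044, 0.058], [0.059, -0.025, -0.998]]
ft_force: [-0.2, 0.2, -7.5]
gripper_width: 0.0116
```

Request:
carry_out(gripper=[0], xyz=[[0, 0, 0.6]], roll=[0])

```text
t: 15.95
eef_pos: [0.5872, 0.0292, 0.2615]
ee_rot: [[-0.044, 0.999, -0.012], [0.997, 0.045, 0.059], [0.059, -0.01, -0.998]]
ft_force: [4.2, 0.5, -7.8]
gripper_width: 0.0117
```

Request:
carry_out(gripper=[0], xyz=[[0, 0, -0.5]], roll=[0])

```text
t: 16.05
eef_pos: [0.5786, 0.0274, 0.2744]
ee_rot: [[-0.041, 0.998, -0.041], [0.997, 0.044, 0.057], [0.059, -0.039, -0.998]]
ft_force: [-3.8, -0.3, -11.5]
gripper_width: 0.0114
```

Request:
carry_out(gripper=[0, 0, 0, 0, 0], xyz=[[0, 0, -0.1], [0, 0, -0.1], [0, 0, -0.1], [0, 0, -0.1], [0, 0, -0.1]], roll=[0, 0, 0, 0, 0])

```text
t: 16.55
eef_pos: [0.5827, 0.0261, 0.3057]
ee_rot: [[-0.042, 0.999, -0.03], [0.997, 0.044, 0.058], [0.059, -0.027, -0.998]]
ft_force: [-0.4, -0.0, -8.2]
gripper_width: 0.0116
```

Request:
carry_out(gripper=[0, 0, 0, 0, 0], xyz=[[0, 0, -0.1], [0, 0, -0.1], [0, 0, -0.1], [0, 0, -0.1], [0, 0, -0.1]], roll=[0, 0, 0, 0, 0])

```text
t: 17.05
eef_pos: [0.5838, 0.0246, 0.3329]
ee_rot: [[-0.042, 0.999, -0.029], [0.997, 0.044, 0.059], [0.06, -0.027, -0.998]]
ft_force: [0.6, 0.2, -8.1]
gripper_width: 0.0116
```

Request:
carry_out(gripper=[0, 0, 0], xyz=[[0, 0, 0.4], [0, 0, 0.4], [0, 0, 0.4]], roll=[0, 0, 0])

```text
t: 17.35
eef_pos: [0.5852, 0.028, 0.2779]
ee_rot: [[-0.043, 0.999, -0.017], [0.997, 0.044, 0.06], [0.06, -0.014, -0.998]]
ft_force: [0.1, 0.1, -8.4]
gripper_width: 0.0115
```

Request:
carry_out(gripper=[0, 0, 0, 0, 0], xyz=[[0, 0, -0.15], [0, 0, -0.2], [0, 0, -0.2], [0, 0, -0.2], [0, 0, -0.15]], roll=[0, 0, 0, 0, 0])

```text
t: 17.85
eef_pos: [0.586, 0.0248, 0.3275]
ee_rot: [[-0.043, 0.999, -0.018], [0.997, 0.044, 0.059], [0.059, -0.016, -0.998]]
ft_force: [0.4, 0.2, -8.6]
gripper_width: 0.0118
```

Request:
carry_out(gripper=[0, 0, 0], xyz=[[0, 0, 0.4], [0, 0, 0.4], [0, 0, 0.4]], roll=[0, 0, 0])

```text
t: 18.15
eef_pos: [0.5899, 0.0282, 0.2776]
ee_rot: [[-0.044, 0.999, 0.003], [0.997, 0.044, 0.061], [0.061, 0.005, -0.998]]
ft_force: [-0.1, 1.3, -8.0]
gripper_width: 0.0117
```

Request:
carry_out(gripper=[0, 0, 0, 0, 0], xyz=[[0, 0, -0.15], [0, 0, -0.2], [0, 0, -0.2], [0, 0, -0.2], [0, 0, -0.15]], roll=[0, 0, 0, 0, 0])

```text
t: 18.65
eef_pos: [0.5902, 0.0248, 0.33]
ee_rot: [[-0.044, 0.999, 0.005], [0.997, 0.044, 0.061], [0.061, 0.008, -0.998]]
ft_force: [0.1, 0.3, -7.8]
gripper_width: 0.0115
```

Request:
carry_out(gripper=[0, 0, 0], xyz=[[0, 0, 0.4], [0, 0, 0.4], [0, 0, 0.4]], roll=[0, 0, 0])

```text
t: 18.95
eef_pos: [0.5953, 0.0283, 0.2801]
ee_rot: [[-0.046, 0.999, 0.026], [0.997, 0.044, 0.064], [0.062, 0.028, -0.998]]
ft_force: [0.3, -0.1, -7.6]
gripper_width: 0.0116
```

```bash
python3 - <<'E'
from h import *
panfit('t8'); delta([*h2w(.003,-.095),.28],92.6)
E
```

```text
2253 ((0.5917474627494812, 0.030295133590698242), (0.26706597208976746, 0.1618160605430603), 2.6724531650543213) h [ 0.0055015  -0.09687363]
slopes [-0.039324    0.04986783  0.26717474]
tcp [0.5933 0.0286 0.2754] yaw 92.6 shares [ 0.08 -0.08 -0.09] roll -0.01 F [ -0.32   1.12 -13.23] t 19.0 w 0.011540313605247305 h [ 0.007  -0.0986]
```

View pics/t8z.png

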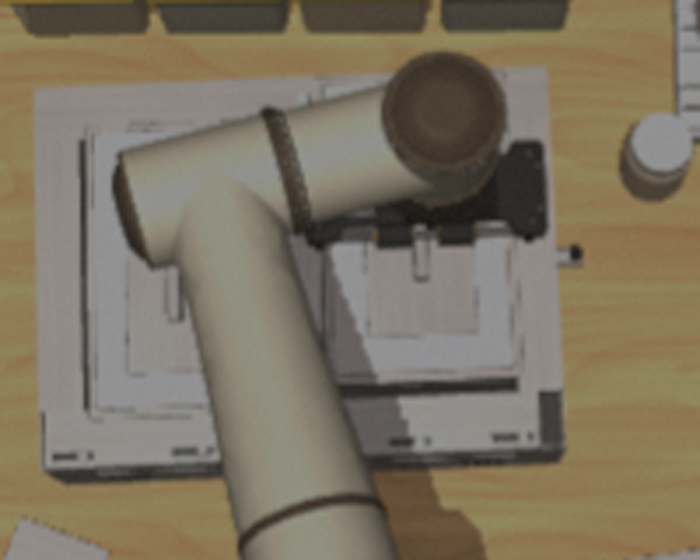

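```bash
cat >> h.py <<'E'
def tilt(tag,z0):
    from scipy.spatial import cKDTree
    def pf(P,c,a): 
        d=P[:,:2]-c; ca,sa=np.cos(a),np.sin(a); return np.c_[d[:,0]*ca+d[:,1]*sa,-d[:,0]*sa+d[:,1]*ca]
    C=cloud(load('top0')).reshape(-1,3); m=(C[:,2]>.055)&(C[:,2]<.09)&(abs(C[:,0]-.467)<.16)&(abs(C[:,1]+.279)<.1); A=C[m]; qa=pf(A,np.array([.4676,-.279]),np.deg2rad(3.07))
    C=cloud(load(tag)).reshape(-1,3); m=(C[:,2]>z0-.03)&(C[:,2]<z0+.03)&(abs(C[:,0]-.59)<.16)&(C[:,1]>-.06)&(C[:,1]<.115)&(C[:,2]>.158); B=C[m]
    rc=cv2.minAreaRect(B[:,:2].astype(np.float32)); ang=rc[2] if rc[2]<45 else rc[2]-90; qb=pf(B,np.array(rc[0]),np.deg2rad(ang))
    d,i=cKDTree(qa).query(qb); r=B[:,2]-A[i,2]; k=d<.006; M=np.c_[qb,np.ones(len(qb))]
    for _ in range(6):
        c=np.linalg.lstsq(M[k],r[k],rcond=None)[0]; e=r-M@c; k=(d<.006)&(abs(e)<.006)
    print(tag,'rect',rc,'h',w2h(rc[0]),'slopes x,y,height',np.round(c,4),k.sum(),'std',e[k].std())
E
python3 - <<'E'
from h import *
tilt('t7',.271); tilt('t8',.267)
E
```

```text
t7 rect ((0.5698668956756592, 0.03353920578956604), (0.2505694329738617, 0.16219036281108856), 2.8163349628448486) h [-0.01624832 -0.09284514] slopes x,y,height [-0.0661  0.049   0.198 ] 1435 std 0.003257115808989768
t8 rect ((0.5917474627494812, 0.030295133590698242), (0.26706597208976746, 0.1618160605430603), 2.6724531650543213) h [ 0.0055015  -0.09687363] slopes x,y,height [-0.0337  0.0493  0.1963] 1428 std 0.0032243576316231056
```

Request:
carry_out(gripper=[0, 0, 0, 0, 0], xyz=[[0, -0.04, -0.15], [0, -0.04, -0.2], [0, -0.04, -0.2], [0, -0.04, -0.2], [0, -0.04, -0.15]], roll=[0, 0, 0, 0, 0])

```text
t: 19.5
eef_pos: [0.5827, 0.0246, 0.3286]
ee_rot: [[-0.045, 0.999, 0.022], [0.997, 0.044, 0.063], [0.062, 0.025, -0.998]]
ft_force: [0.5, -0.4, -8.0]
gripper_width: 0.012
```

Request:
carry_out(gripper=[0, 0, 0, 0], xyz=[[0, 0, 0.4], [0, 0, 0.4], [0, 0, 0.4], [0, 0, -0.1]], roll=[0, 0, 0, 0])

```text
t: 19.9
eef_pos: [0.585, 0.0279, 0.2806]
ee_rot: [[-0.046, 0.998, 0.033], [0.997, 0.044, 0.066], [0.064, 0.036, -0.997]]
ft_force: [-1.8, -0.4, -8.8]
gripper_width: 0.0112
```

```bash
python3 - <<'E'
from h import *
delta([*h2w(.003,-.095),.28],92.6); f=shot('top','t9'); tilt('t9',.268); print(monitor.get_state()['ee_rot'][:,2])
E
```

```text
tcp [0.585  0.0279 0.2806] yaw 92.6 shares [0.08 0.09 0.02] roll 0.00 F [-1.76 -0.36 -8.79] t 19.9 w 0.011213368508421659 h [-0.0013 -0.099 ]
t9 rect ((0.5817897319793701, 0.030083637684583664), (0.26795873045921326, 0.16189219057559967), 2.8177826404571533) h [-0.0044574  -0.09672705] slopes x,y,height [-0.0361  0.0498  0.1961] 1452 std 0.003299137375957341
[ 0.04030145  0.06473406 -0.99708841]
```

```bash
python3 - <<'E'
from h import *
f=shot('side','s9'); cv2.imwrite('pics/s9z.png',cv2.resize(f['image'][80:340,220:460],None,fx=2.3,fy=2.3,interpolation=cv2.INTER_CUBIC))
C=cloud(f)
# lid plateau/rim samples: print z along right rim edge strip
for tag,cx,cy,zl in(('side0',.4742,-.2816,.05),('s9',.589,.026,.23)):
    C=cloud(load(tag)).reshape(-1,3); a=np.deg2rad(2.8); d=C[:,:2]-[cx,cy]; q=np.c_[d@[np.cos(a),np.sin(a)],d@[-np.sin(a),np.cos(a)]]
    m=(C[:,2]>zl)&(C[:,2]<zl+.06)&(q[:,1]<-.055)&(q[:,1]>-.078)&(abs(q[:,0])<.128)
    for lo in np.arange(-.12,.12,.03):
        k=m&(q[:,0]>=lo)&(q[:,0]<lo+.03); print(tag,lo.round(2),k.sum(),np.median(C[k,2]).round(4) if k.any() else None)
E
```

```text
side0 -0.12 119 0.07
side0 -0.09 118 0.0704
side0 -0.06 124 0.0707
side0 -0.03 121 0.0707
side0 0.0 113 0.0696
side0 0.03 117 0.0695
side0 0.06 115 0.0699
side0 0.09 111 0.0702
s9 -0.12 142 0.2654
s9 -0.09 145 0.2644
s9 -0.06 145 0.2639
s9 -0.03 145 0.2648
s9 0.0 139 0.2638
s9 0.03 142 0.2632
s9 0.06 131 0.2627
s9 0.09 125 0.2646
```

View pics/s9z.png

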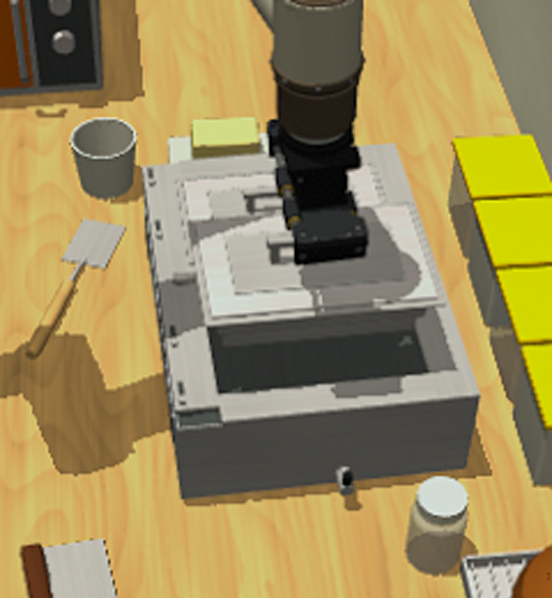

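Side view strip: the rim is level in pitch to within about 0.01 rad, and the right side is about 0.04 low. I'll shift x by +4.5 mm and lower slowly.

Request:
carry_out(gripper=[0, 0, 0, 0, 0], xyz=[[0, 0.05, 0.1], [0, 0.04, 0.15], [0, 0, 0.15], [0, 0, 0.15], [0, 0, 0.1]], roll=[0, 0, 0, 0, 0])

```text
t: 20.5
eef_pos: [0.5976, 0.0301, 0.2574]
ee_rot: [[-0.048, 0.997, 0.056], [0.997, 0.044, 0.067], [0.064, 0.059, -0.996]]
ft_force: [0.8, -0.9, -7.8]
gripper_width: 0.0115
```

```bash
cat >> h.py <<'E'
def rimx(tag):
    # rim ends vs. deck from side and top images
    f=shot('side',tag); cv2.imwrite(f'pics/{tag}z.png',cv2.resize(f['image'][80:340,220:460],None,fx=2.3,fy=2.3,interpolation=cv2.INTER_CUBIC))
E
python3 - <<'E'
from h import *
delta([*h2w(.003,-.095),.28],92.6); f=shot('top','t10'); rimx('s10'); tilt('t10',monitor.get_state()['eef_pos'][2]-.013); print(monitor.get_state()['ee_rot'][:,2])
E
```

```text
tcp [0.5976 0.0301 0.2574] yaw 92.8 shares [ 0.08 -0.14 -0.46] roll 0.02 F [ 0.79 -0.88 -7.81] t 20.5 w 0.011453351512944042 h [ 0.0113 -0.0973]
t10 rect ((0.5950576066970825, 0.031581707298755646), (0.2672785520553589, 0.16223828494548798), 2.343873977661133) h [ 0.00885575 -0.09570688] slopes x,y,height [-0.003   0.0528  0.1731] 1478 std 0.003299371254167955
[ 0.05392829  0.06663999 -0.99631865]
```

View pics/s10z.png

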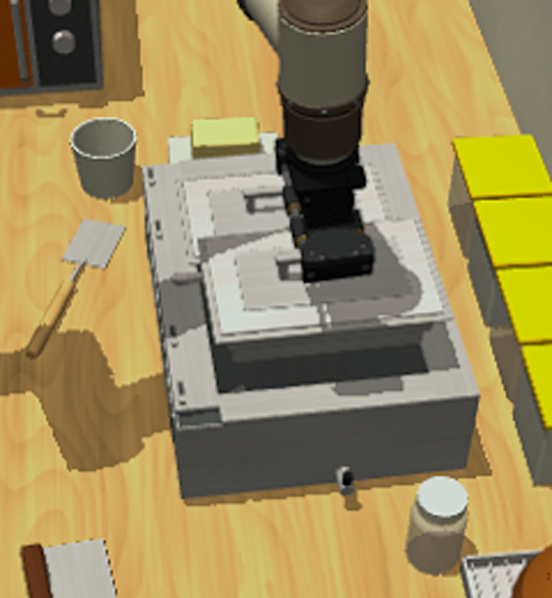

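Request:
carry_out(gripper=[0, 0, 0, 0], xyz=[[0, -0.06, 0], [0, -0.06, 0], [0, -0.06, 0], [0, 0, 0]], roll=[0, 0, 0, 0])

```text
t: 21.0
eef_pos: [0.5875, 0.0295, 0.2569]
ee_rot: [[-0.048, 0.997, 0.055], [0.997, 0.044, 0.066], [0.064, 0.058, -0.996]]
ft_force: [-0.7, -0.2, -8.1]
gripper_width: 0.0116
```

```bash
python3 - <<'E'
from h import *
delta([*h2w(.003,-.095),.28],92.6); f=shot('top','t11');  tilt('t11',monitor.get_state()['eef_pos'][2]-.013); print(monitor.get_state()['ee_rot'][:,2])
E
```

```text
tcp [0.5875 0.0295 0.2569] yaw 92.8 shares [ 0.08  0.06 -0.45] roll 0.02 F [-0.74 -0.17 -8.12] t 21.0 w 0.011579546916017452 h [ 0.0013 -0.0975]
t11 rect ((0.5846621990203857, 0.03168189525604248), (0.2664695680141449, 0.16165754199028015), 2.755162239074707) h [-0.00152934 -0.09523308] slopes x,y,height [0.003  0.0562 0.1723] 1463 std 0.003269898142733835
[ 0.05562222  0.06642624 -0.99623979]
```

Request:
carry_out(gripper=[0, 0, 0, 0], xyz=[[0, -0.02, 0.08], [0, -0.02, 0.08], [0, -0.02, 0.08], [0, -0.02, 0.08]], roll=[0.1, 0, 0, 0])

```text
t: 21.45
eef_pos: [0.5853, 0.0306, 0.2408]
ee_rot: [[-0.035, 0.998, 0.058], [0.997, 0.031, 0.067], [0.065, 0.06, -0.996]]
ft_force: [-0.1, 0.6, -8.1]
gripper_width: 0.0117
```

```bash
python3 - <<'E'
from h import *
delta([*h2w(.003,-.095),.28],92.6); f=shot('top','t12');  tilt('t12',monitor.get_state()['eef_pos'][2]-.013); print(monitor.get_state()['ee_rot'][:,2])
E
```

```text
tcp [0.5853 0.0306 0.2408] yaw 92.0 shares [ 0.08  0.13 -0.78] roll -0.08 F [-0.06  0.65 -8.08] t 21.45 w 0.011737277300913116 h [-0.001  -0.0963]
t12 rect ((0.5829391479492188, 0.032910414040088654), (0.2680926024913788, 0.16173604130744934), 2.0210981369018555) h [-0.00320712 -0.09394342] slopes x,y,height [0.0029 0.0571 0.1562] 1435 std 0.003237886600359344
[ 0.05615774  0.06692806 -0.99617616]
```

Request:
carry_out(gripper=[0, 0, 0, 0, 0], xyz=[[0, 0.02, 0.08], [0, 0, 0.08], [0, 0, 0.08], [0, -0.01, 0.08], [0, -0.01, 0.08]], roll=[0, 0, 0, 0, 0])

```text
t: 22.0
eef_pos: [0.5863, 0.0321, 0.2181]
ee_rot: [[-0.035, 0.998, 0.057], [0.997, 0.031, 0.067], [0.065, 0.059, -0.996]]
ft_force: [-0.5, 0.3, -8.3]
gripper_width: 0.0114
```

```bash
python3 - <<'E'
from h import *
delta([*h2w(.003,-.095),.28],92.6); f=shot('top','t13');  tilt('t13',monitor.get_state()['eef_pos'][2]-.013); print(monitor.get_state()['ee_rot'][:,2])
rimx('s13')
E
```

```text
tcp [0.5863 0.0321 0.2181] yaw 92.0 shares [ 0.08  0.13 -1.23] roll -0.08 F [-0.48  0.29 -8.32] t 22.0 w 0.011431525295017186 h [ 0.0001 -0.0948]
t13 rect ((0.5837567448616028, 0.034202415496110916), (0.2672465443611145, 0.1619229018688202), 1.8867824077606201) h [-0.00234361 -0.09268164] slopes x,y,height [-0.0006  0.0574  0.1341] 1447 std 0.0032523755925687623
[ 0.05500219  0.06669817 -0.99625605]
```

View pics/s13z.png

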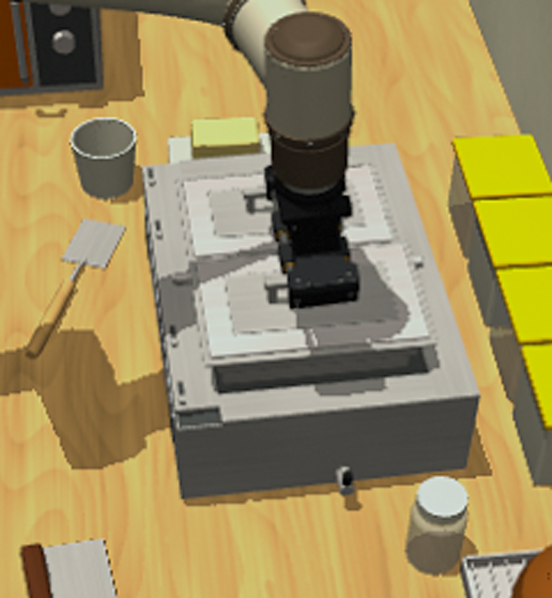

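Request:
carry_out(gripper=[0, 0, 0, 0], xyz=[[-0.02, 0.03, 0.08], [-0.01, 0.01, 0.08], [0, 0, 0.08], [0, 0, 0.08]], roll=[0, 0, 0, 0])

```text
t: 22.5
eef_pos: [0.5898, 0.0317, 0.2016]
ee_rot: [[-0.035, 0.998, 0.057], [0.997, 0.031, 0.067], [0.065, 0.06, -0.996]]
ft_force: [-0.1, -0.9, -6.9]
gripper_width: 0.0116
```

Request:
carry_out(gripper=[0, 0, 0], xyz=[[0, 0, 0.06], [0, 0, 0.06], [0, 0, 0.06]], roll=[0, 0, 0])

```text
t: 22.8
eef_pos: [0.5902, 0.0323, 0.1914]
ee_rot: [[-0.035, 0.998, 0.057], [0.997, 0.031, 0.067], [0.065, 0.059, -0.996]]
ft_force: [-0.5, -0.2, -7.8]
gripper_width: 0.0115
```

```bash
python3 - <<'E'
from h import *
delta([*h2w(.003,-.095),.175],92.6); f=shot('top','t14');  tilt('t14',monitor.get_state()['eef_pos'][2]-.013); print(monitor.get_state()['ee_rot'][:,2])
E
```

```text
tcp [0.5902 0.0323 0.1914] yaw 92.0 shares [-0.02 -0.04  0.33] roll -0.08 F [-0.5  -0.21 -7.76] t 22.8 w 0.011485276263291416 h [ 0.004  -0.0948]
t14 rect ((0.5894308686256409, 0.027672037482261658), (0.3155291676521301, 0.1741589903831482), 0.09126600623130798) h [ 0.00309211 -0.09941176] slopes x,y,height [-0.0065  0.0708  0.1062] 1309 std 0.003218490467289948
[ 0.05570661  0.06657264 -0.9962253 ]
```

Request:
carry_out(gripper=[0, 0, 0], xyz=[[0, -0.02, 0.06], [0, -0.01, 0.06], [0, 0, 0.05]], roll=[0, 0, 0])

```text
t: 23.15
eef_pos: [0.5891, 0.0329, 0.182]
ee_rot: [[-0.035, 0.998, 0.057], [0.997, 0.031, 0.067], [0.065, 0.059, -0.996]]
ft_force: [-0.5, -0.2, -8.1]
gripper_width: 0.0114
```

Request:
carry_out(gripper=[0, 0], xyz=[[0, 0, 0.04], [0, 0, 0.04]], roll=[0, 0])

```text
t: 23.35
eef_pos: [0.5893, 0.0332, 0.1776]
ee_rot: [[-0.035, 0.998, 0.057], [0.997, 0.031, 0.067], [0.065, 0.059, -0.996]]
ft_force: [0.2, -0.1, -8.1]
gripper_width: 0.0114
```

Request:
carry_out(gripper=[0, 0], xyz=[[0, 0, 0.04], [0, 0, 0.04]], roll=[0, 0])

```text
t: 23.55
eef_pos: [0.5901, 0.0338, 0.1749]
ee_rot: [[-0.036, 0.998, 0.058], [0.997, 0.032, 0.066], [0.064, 0.061, -0.996]]
ft_force: [-2.7, 2.8, -0.6]
gripper_width: 0.0113
```

Request:
carry_out(gripper=[0, 0, 0], xyz=[[0, 0, 0.04], [0, 0, 0.04], [0, 0, 0.02]], roll=[0, 0, 0], squeeze=8)

```text
t: 23.85
eef_pos: [0.5907, 0.0341, 0.1731]
ee_rot: [[-0.038, 0.997, 0.061], [0.997, 0.034, 0.066], [0.064, 0.063, -0.996]]
ft_force: [-3.2, -1.0, -2.5]
gripper_width: 0.0119
```

```bash
python3 - <<'E'
from h import *
delta([*h2w(.003,-.095),.172],92.6); f=shot('top','t15'); cv2.imwrite('pics/t15z.png',cv2.resize(f['image'][150:310,190:390],None,fx=3.5,fy=3.5,interpolation=cv2.INTER_CUBIC)); rimx('s15'); print(monitor.get_state()['ee_rot'][:,2])
E
```

```text
tcp [0.5907 0.0341 0.1731] yaw 92.2 shares [-0.04 -0.03  0.02] roll -0.06 F [-3.25 -0.97 -2.54] t 23.85 w 0.011929705378658336 h [ 0.0046 -0.093 ]
[ 0.06078099  0.06622801 -0.99595157]
```

View pics/s15z.png

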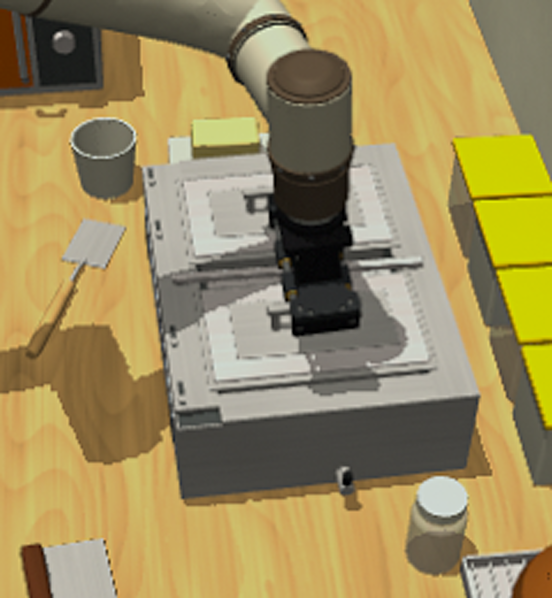

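View pics/t15z.png

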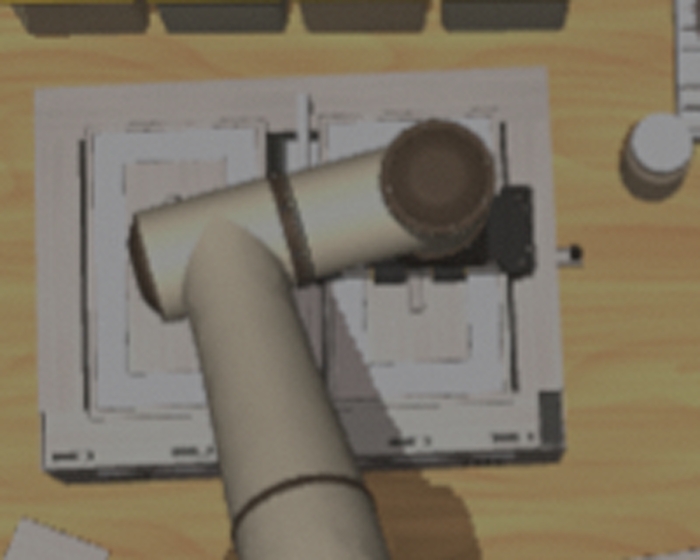

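The pan is all but seated, with the rim inside the bay and clear of the bar. I'll release gently.

Request:
carry_out(gripper=[13, 15, 20, 30, 40], xyz=[[0, 0, 0], [0, 0, 0], [0, 0, 0], [0, 0, 0], [0, 0, 0]], roll=[0, 0, 0, 0, 0], squeeze=3)

```text
t: 24.45
eef_pos: [0.5966, 0.0344, 0.177]
ee_rot: [[-0.039, 0.996, 0.076], [0.997, 0.034, 0.068], [0.065, 0.078, -0.995]]
ft_force: [-0.5, 0.3, -0.5]
gripper_width: 0.029
```

Request:
carry_out(gripper=[40, 40, 40], xyz=[[0, 0, 0], [0, 0, 0], [0, 0, 0]], roll=[0, 0, 0])

```text
t: 24.75
eef_pos: [0.597, 0.0344, 0.1771]
ee_rot: [[-0.039, 0.996, 0.077], [0.997, 0.034, 0.068], [0.065, 0.079, -0.995]]
ft_force: [-0.6, 0.9, -0.2]
gripper_width: 0.0393
```

```bash
python3 - <<'E'
from h import *
delta([*h2w(.003,-.095),.172],92.6); rimx('s16')
E
```

```text
tcp [0.597  0.0344 0.1771] yaw 92.3 shares [-0.05 -0.17  0.09] roll -0.05 F [-0.62  0.86 -0.21] t 24.75 w 0.03930808433267595 h [ 0.0109 -0.0929]
```

View pics/s16z.png

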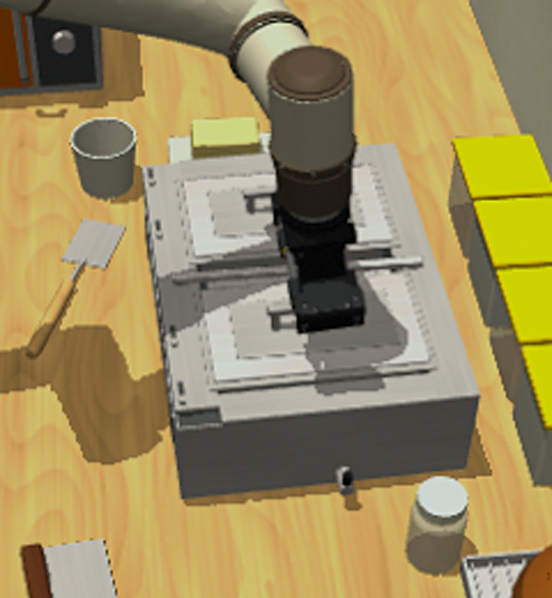

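Request:
carry_out(gripper=[45, 45, 45, 45, 45], xyz=[[0, 0, -0.15], [0, 0, -0.3], [0, 0, -0.4], [0, 0, -0.6], [0, 0, -0.6]], roll=[0, 0, 0, 0, 0])

```text
t: 25.3
eef_pos: [0.5865, 0.0269, 0.2787]
ee_rot: [[-0.039, 0.997, 0.066], [0.997, 0.034, 0.065], [0.063, 0.068, -0.996]]
ft_force: [-0.6, 0.6, -0.6]
gripper_width: 0.045
```

Request:
carry_out(gripper=[45, 45, 45, 45, 45], xyz=[[-0.6, -0.3, -0.2], [-0.9, -0.5, 0], [-0.9, -0.5, 0], [-0.9, -0.3, 0], [-0.9, -0.3, 0]], roll=[0, 0, 0, 0, 0])

```text
t: 25.8
eef_pos: [0.5023, -0.1882, 0.2787]
ee_rot: [[-0.052, 0.995, 0.085], [0.997, 0.047, 0.066], [0.062, 0.088, -0.994]]
ft_force: [1.3, -0.4, -0.5]
gripper_width: 0.045
```

Request:
carry_out(gripper=[45, 45, 45, 45, 45], xyz=[[-0.8, -0.3, 0], [-0.9, -0.3, 0], [-0.9, -0.3, 0], [-0.5, 0, 0], [0, 0, 0]], roll=[0, 0, 0, 0, 0])

```text
t: 26.3
eef_pos: [0.4606, -0.3559, 0.2683]
ee_rot: [[-0.046, 0.995, 0.089], [0.997, 0.041, 0.063], [0.059, 0.092, -0.994]]
ft_force: [-0.6, 0.7, -0.7]
gripper_width: 0.0449
```

```bash
python3 - <<'E'
from h import *
f=shot('top','t17'); cv2.imwrite('pics/t17z.png',cv2.resize(f['image'][150:310,190:390],None,fx=3.5,fy=3.5,interpolation=cv2.INTER_CUBIC)); 
C=cloud(f); z=C[...,2]
H=(C[...,:2]-HO)@np.c_[HX,HY]
m=(z>.157)&(z<.185)&(H[...,1]<-.012)&(H[...,1]>-.19)&(abs(H[...,0])<.15)
m=cv2.morphologyEx(m.astype(np.uint8),cv2.MORPH_OPEN,np.ones((3,3),np.uint8))
n,l,s,c=cv2.connectedComponentsWithStats(m); i=1+np.argmax(s[1:,4]); m=l==i
rc=cv2.minAreaRect(C[m][:,:2].astype(np.float32)); print(m.sum(),rc,w2h(rc[0]))
hm=(z>.185)&(z<.205)&(abs(H[...,1]+.093)<.03)&(abs(H[...,0])<.07); print('handle',hm.sum(),H[hm].mean(0),np.median(z[hm]))
# tilt vs bench reference by strips of lid/rim
for a,b,cc,d in((-.13,-.1,-.16,-.03),(.1,.13,-.16,-.03),(-.1,.1,-.17,-.155),(-.1,.1,-.03,-.018)):
    k=(H[...,0]>a)&(H[...,0]<b)&(H[...,1]>cc)&(H[...,1]<d)&m; print(k.sum(),np.mean(z[k]),np.median(z[k]))
k=(z>.15)&(z<.175)&(abs(H[...,1]-.004)<.012)
for lo in np.arange(-.16,.16,.04):
    q=k&(H[...,0]>lo)&(H[...,0]<lo+.04)&(z>.156); print('bar',lo.round(2),q.sum(),np.median(z[q]).round(4),H[q][:,1].mean().round(4))
f=shot('side','s17'); cv2.imwrite('pics/s17z.png',cv2.resize(f['image'][80:340,220:460],None,fx=2.3,fy=2.3,interpolation=cv2.INTER_CUBIC))
s=monitor.get_state(); print(s['t'],s['ft_force'],s['eef_pos'])
E
```

```text
53 ((0.5074719786643982, 0.06086528301239014), (0.017537105828523636, 0.04172397404909134), 19.171239852905273) [-0.07762065 -0.06329387]
handle 134 [-0.00018711 -0.09248585] 0.19266678147158112
0 nan nan
0 nan nan
0 nan nan
0 nan nan
bar -0.16 37 0.1605 0.008
bar -0.12 35 0.1591 0.0068
bar -0.08 31 0.1611 0.0065
bar -0.04 37 0.1598 0.0055
bar 0.0 36 0.1594 0.0051
bar 0.04 38 0.1598 0.0031
bar 0.08 40 0.1603 0.0026
bar 0.12 37 0.1583 0.0033
26.4 [-0.2146685   0.41805266  0.87426087] [ 0.46086389 -0.35349507  0.26866129]
  return _methods._mean(a, axis=axis, dtype=dtype,
  ret = ret.dtype.type(ret / rcount)
```

View pics/t17z.png

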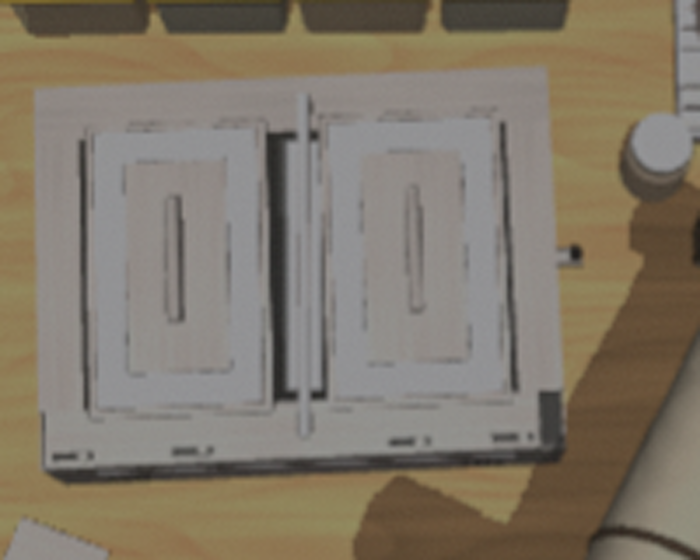

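View pics/s17z.png

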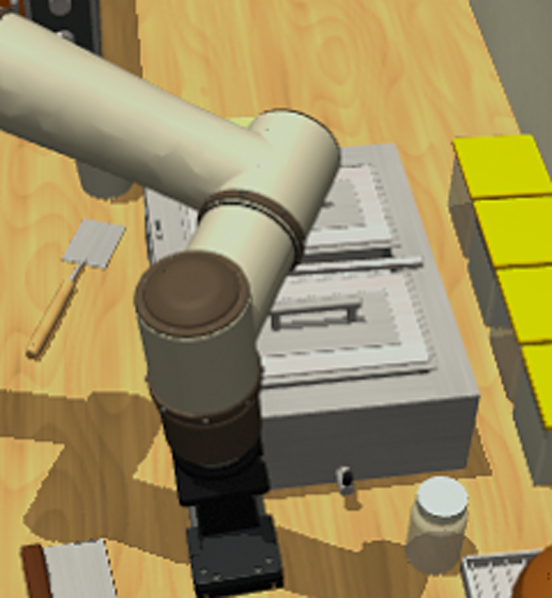

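```bash
python3 - <<'E'
from h import *
f=load('t17');C=cloud(f); z=C[...,2]; H=(C[...,:2]-HO)@np.c_[HX,HY]
def fit(y0):
    k=(abs(H[...,0])<.115)&(abs(H[...,1]-y0)<.068)&(z>.145)&(z<.175)
    M=np.c_[H[k]-[0,y0],np.ones(k.sum())]; print(y0,k.sum(),np.linalg.lstsq(M,z[k],rcond=None)[0].round(4))
fit(-.0925); fit(.115)
# handle yaw and other pan handle
for y0 in(-.0925,.115):
    hm=(z>.183)&(z<.205)&(abs(H[...,1]-y0)<.03)&(abs(H[...,0])<.07); v=cv2.fitLine(H[hm].astype(np.float32),cv2.DIST_HUBER,0,.01,.01).ravel(); print(H[hm].mean(0),np.median(z[hm]),'yaw',v[1]/v[0])
# rim corners from image (t17z zoom) 
P=plane(f,np.array([[320,118],[498,118],[515,395],[332,402]])/3.5+[190,150],.155); print([w2h(p).round(4) for p in P])
for t in('top0','t17'):
    C=cloud(load(t)); h=(C[...,:2]-HO)@np.c_[HX,HY]; k=(C[...,2]>.183)&(C[...,2]<.205)&(abs(h[...,1]-.115)<.03)&(abs(h[...,0])<.07); print(t,h[k].mean(0))
E
```

```text
-0.0925 3043 [-0.0011  0.0008  0.159 ]
0.115 3044 [-0.0011  0.0047  0.1591]
[ 6.27269354e-05 -9.24718634e-02] 0.19260004447943224 yaw 0.00156802
[0.00215594 0.11635283] 0.1931126947733286 yaw 0.010375676
[array([ 0.1311, -0.014 ]), array([ 0.1242, -0.1728]), array([-0.1262, -0.176 ]), array([-0.1255, -0.0158])]
top0 [0.00102165 0.11626345]
t17 [0.00215594 0.11635283]
```

```bash
python3 -c "
from workcell import workorder,monitor
print(workorder.hand_in(), monitor.get_state()['t'])"
```

```text
the job is handed in; nothing more can be done
the job is handed in; nothing more can be done
```

The bar is seated in its front slot and the pan hangs level in the right bay. The job was handed in at about 26.4 s of the 51 s allowed.

**Bar:** I pushed its front end across slowly with a finger in the well, at 1–2 N. The end dropped into its slot about 7 mm left of the nominal place. The hard stop was felt at about 5.5 N, the highest reading during the push; force was only read at the end of each move call. The rib top measured about 160 mm along its whole length, both after seating and in the last check.

**Pan:** I gripped it by the handle, carried it over and lowered it until the deck took its weight, then released it.
- **Position:** the last check put its centre at x ≈ 0, y ≈ −92 mm in the holder's frame. It lay within about 0.2° of lengthwise, with tilt of about 0.001 rad and its lid at the same height as the other pan's.
- **Surroundings:** the other pan moved about 1 mm at most, within measuring noise. I did not measure the bystanders; nothing looked disturbed in the pictures. The arm stands clear with no contact force.

**Checks that disagreed:**
- The two cameras differ by about 7 mm in x, so I placed the pan relative to the holder as seen by the top camera.
- The gripper picked up 3–4° of tilt as it moved, leaving the carried pan 2–4° off level. I took out the pitch before lowering, and the remaining sideways tilt settled when the pan met the deck.
- The tilt fit from the top camera was unreliable while the arm hid half the pan; there I trusted the side camera instead.

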